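# Park the polishing station's lever and clip the lock-out clamp on it

### The arm

A 7-joint arm with a two-finger parallel gripper is mounted at the origin on the work surface. World frame = base frame: x ahead of the robot, y to its left, z up, the work surface at z = 0. Lengths are in m, angles in rad, forces in N, time in s.
With the tool pointing down it reaches from about 0.425 to 0.925 m from the base axis. Payload 6.8 kg.
Tool frame: the origin (TCP) lies midway between the tips of the shut fingers; the grasp point (between the pads) lies 19 mm behind it; z points along the fingers, y is the line along which they close (so a half turn about z gives the same grasp; the last joint's range is limited). The gripper opens to 85 mm and grips with 20 to 120 N. Pads are 22 mm wide; open, the fingers measure 114 mm over their backs; the gripper's body (76 mm by 85 mm) begins 54 mm behind the grasp point. The pads swing forward as they close: fully open they stand 13 mm farther back than shut.
Start: joints at [1.078, 0.477, 0.022, 1.555, -0.011, 1.109, -0.083], TCP at [0.253, -0.626, 0.231] pointing down, gripper open.
Joint ranges: [-2.96, 2.96], [-0.34, 2.1], [-1.41, 1.46], [0.24, 2.44], [-1.37, 4.51], [0.17, 1.92], [-2.96, 2.96]. Speed limits (rad/s): [2.39, 2.39, 3.14, 3.14, 3.14, 3.14, 3.14].

### API

Orientations are given as a rotation vector (axis times angle).
In Python, from station import monitor, grab_frame, calibration, workorder gives the robot as it stands. The module is installed in compiled form; this text tells all that it offers.
- The arm moves only by the tool play_rows, never from a script. Its argument "increments" is a list of rows, each an object of numbers: "hand": the opening, from -1 (shut) to 1 (fully open); "x", "y", "z": the shift along the tool's x, y, z normalised to -1 to 1, where 1 is 0.04 m; "roll": the turn about the tool's z normalised to -1 to 1, where 1 is 0.5 rad. In form: [{"hand": .., "x": .., "y": .., "z": .., "roll": ..}, ...]. A call has 1 to 12 rows; each row shifts and turns the commanded pose from where the row before left it, along the tool's axes as they then stand; what a row does not reach is not made up. A row lasts 1/12 s, in which the tool goes at most 41.7 mm and 7.16 degrees, less where a joint would pass 70% of its speed; a pose out of reach is approached as far as the arm can. A call with a number of a shift or a turn outside -1 to 1 is refused whole. A call with a gripper value outside its range is refused whole. The fingers move at their own pace and stop on an object; "force" is the grip in N (left out, the last holds). Time passes only in rows, so rows that do not move let the fingers close. It gives the time, the measured TCP pose, the force, the opening and the grip force at its end, in the units of the state.
- monitor.observe(): the state, without advancing time (a new reading comes with each control period).
- grab_frame(name): name is "side" or "top" or "wrist"; returns the picture (384x512x3 uint8, red, green, blue); there is no depth.
- calibration(name): a dict with "fx", "fy", "cx", "cy" (pixels), "pose" (4x4, takes a point from camera to world coordinates); the wrist camera has in their place "hand_eye" (4x4, takes a point from camera to tool coordinates, whose origin is the TCP and whose axes are the flange's). Camera axes: x right, y up, looking along -z (the intrinsics and any distortion apply to the point x, -y, -z); pixel columns grow to the right and rows downward; lengths in m; the calibration is good to about 2 mm. A picture is of the moment at which its call begins: read the wrist's pose just before it. calibration takes no time and is no camera call.
- workorder.sign_off(): hands the job in; it is judged then, once.
The state is a dict: "t": time; "q": joint angles; "dq": joint speeds; "joint_torque": joint torques, N m; "ee_pos": TCP position; "tool_rot": TCP orientation; "wrist_force": force on the tool from outside, world axes, zero at the start; "torque": the same for the moment, N m; "grip_width": opening from 0.0 (shut) to 1.0 (fully open); "finger_force": force on a finger pad.
Only numpy, scipy, OpenCV 4.12 (cv2) and the standard library are available. Lean on these libraries where they do the work, as an engineer would, in place of code of your own. Each camera call takes 0.05 s, during which the arm holds its last target. There are 200 camera calls.

### The job

The lens polishing station is being taken out of service. Swing its flat hand lever over towards the robot's side until it leans just as far as the thin index pointer beside it; then take the spring clamp off the rim of the parts tray and clip it straight onto the end of the lever, centred on its width and pushed fully home so that, once you have let go, the end of the lever still rests against the pivot of the clamp. The lever must stay in line with the pointer; leave the pointer, the jar, the lens holder and the lens blanks as they are.

Things in the scene. Friction and masses are not known exactly. Their poses are not given: they have to be found in the camera images.
- lever (a joint): angle of the station's flat hand lever (rad): 0 = upright, positive = leaning to the station's -x side (about towards the robot), limits -0.35 to 0.95; stiff friction hinge (about 0.6 N m) that stays where it is left
- lever_tip (a point): middle of the free end of the lever, a plain steel flat bar 8 mm thick (own x) and 30 mm wide (own y) that reaches 135 mm from its axis to this point along own z; z points out of the lever's end, y is parallel to the hinge axis. Nothing stands within 40 mm of its upper 40 mm
- lever_hinge (a point): fixed point on the lever's hinge axis at the lever's mid-width, 80 mm over the table; axes are those of the station (z up, y along the hinge axis): at joint angle q the lever points along (-sin q, 0, cos q)
- station: fixed white housing 200 x 160 x 55 mm high; origin on the table under the lever hinge; x from -70 to +130 mm, y from -80 to +80 mm; dark bearing cheeks up to 93 mm at the hinge; an aluminium spindle 115 mm high at x = +85 mm
- pointer_tip (a point): tip of the thin steel index pointer (9 mm wide, 5 mm thick, 90 mm from hinge axis to tip), which turns on the lever's hinge axis 46 mm to the lever's +y side; own z points from the axis out to the tip: it shows how far the lever shall lean (0.39 to 0.60 rad towards the station's -x, read it each time). Very stiff; not to be moved
- clamp: steel A-shaped spring clamp, about 97 mm tall, 24 mm wide (own y), 120 g. Origin: centre of its pivot barrel (6 mm radius, along y). +z points up between its two wings, -z to its jaws; both halves open equally about the y-z plane. Fully home, the gripped edge touches the barrel, 6 mm below the origin. Starts clipped upright on the tray's near rim, z up
- clamp_grip (a point): point between the wings to squeeze, 48 mm above the pivot on the clamp's z. Rubber sleeves 37 to 63 mm above the pivot; outer faces 49 mm apart (along x) here at rest, 55 mm at the top. Squeezed along x with about 12 N until parallel, 28 mm apart, they open the jaws fully
- clamp_mouth (a point): point between the jaw tips, 37 mm below the pivot. Jaw pads reach from 13 to 37 mm below the pivot; tips 4 mm apart when nothing is gripped, 19 mm when fully squeezed (12 mm at the pads' inner end); on an 8 mm edge the pads lie flat
- tray: blue plastic parts tray 180 (x) x 200 (y) x 45 mm high, 8 mm walls, fixed; origin at the centre of its underside; the clamp is parked on its -x wall
- jar: white jar, radius 26 mm, 75 mm high, origin at its underside; bystander
- holder: dark steel lens holder: flange of 26 mm radius with a stub, 32 mm high, origin at its underside; bystander
- lens0: glass lens blank, radius 24 mm, 12 mm high, lying in the tray; origin at its underside; bystander
- lens1: second lens blank, same; bystander
Things that resemble listed ones, but are neither listed nor needed, are in the scene too. Of the things shaped like the clamp, the steel one is meant.

How it is judged:
By the outcome, as a careful person would: the job done as asked, in the order asked, and still so for the second after the job is handed in, with the robot touching nothing.
It also fails if it takes over 64 s, if anything falls off the work surface, if the arm or the gripper's body presses on something with over 40 N, if the wrist force passes 120 N, or if a joint passes its speed limit or range.

## Working session

There is one attempt and no reset: what is moved stays moved. The work goes in short steps, Python scripts to look and compute and a tool call to move; the robot and the scene stay as the last step left them, time stands still between calls to the robot, and variables do not carry over. Pictures are saved under pics/ and viewed, at most 10 in all, crops included, and the job is handed in when it is done.

Besides the shell and the picture viewer there is one more tool, called as name(argument=value, ...) on one line, values as JSON. play_rows: Moves the arm, as the interface text tells. Its arguments: {"type":"object","properties":{"increments":{"type":"array","items":{"type":"object","properties":{"hand":{"type":"number"},"x":{"type":"number"},"y":{"type":"number"},"z":{"type":"number"},"roll":{"type":"number"}}}},"force":{"type":"number"}},"required":["increments"]}

```bash
mkdir -p pics; python3 - <<'E'
from station import *
import cv2,numpy as np
s=monitor.observe();print({k:np.round(v,3).tolist() for k,v in s.items()})
for n in("side","top","wrist"):
    im=grab_frame(n)[:,:,::-1];cv2.imwrite(f"pics/{n}0.png",im)
    c=calibration(n);print(n,{k:np.round(v,4).tolist() for k,v in c.items()})
a=cv2.imread("pics/side0.png");b=cv2.imread("pics/top0.png")
cv2.imwrite("pics/a.png",cv2.resize(a,(800,600),interpolation=cv2.INTER_CUBIC));cv2.imwrite("pics/b.png",cv2.resize(b,(800,600),interpolation=cv2.INTER_CUBIC))
E
```

```text
{'t': 0.0, 'q': [1.078, 0.478, 0.022, 1.556, -0.011, 1.109, -0.083], 'dq': [0.002, -0.0, -0.001, -0.0, -0.001, 0.001, 0.001], 'joint_torque': [-0.0, -59.646, 1.607, -28.12, 0.012, 0.009, 0.0], 'ee_pos': [0.253, -0.625, 0.23], 'tool_rot': [-3.082, -0.6, 0.001], 'wrist_force': [0.197, -0.1, 0.052], 'torque': [-0.014, -0.054, 0.005], 'finger_force': 0.0, 'grip_width': 1.001}
side {'fx': 432.822, 'fy': 432.822, 'cx': 249.261, 'cy': 193.2138, 'pose': [[0.8704, 0.3553, -0.3409, 0.2792], [-0.4924, 0.6319, -0.5986, -0.6534], [0.0027, 0.6888, 0.7249, 0.9067], [0.0, 0.0, 0.0, 1.0]]}
top {'fx': 364.0859, 'fy': 364.0859, 'cx': 256.1552, 'cy': 191.6678, 'pose': [[0.0077, 0.9773, -0.2115, 0.4658], [-1.0, 0.0073, -0.003, -0.0483], [-0.0014, 0.2115, 0.9774, 0.9944], [0.0, 0.0, 0.0, 1.0]]}
wrist {'fx': 282.7188, 'fy': 282.7188, 'cx': 251.0848, 'cy': 193.2825, 'hand_eye': [[-0.0004, 0.9574, 0.2889, 0.0736], [1.0, 0.0004, 0.0003, -0.0005], [0.0001, 0.2889, -0.9574, -0.1426], [0.0, 0.0, 0.0, 1.0]]}
```

View pics/a.png

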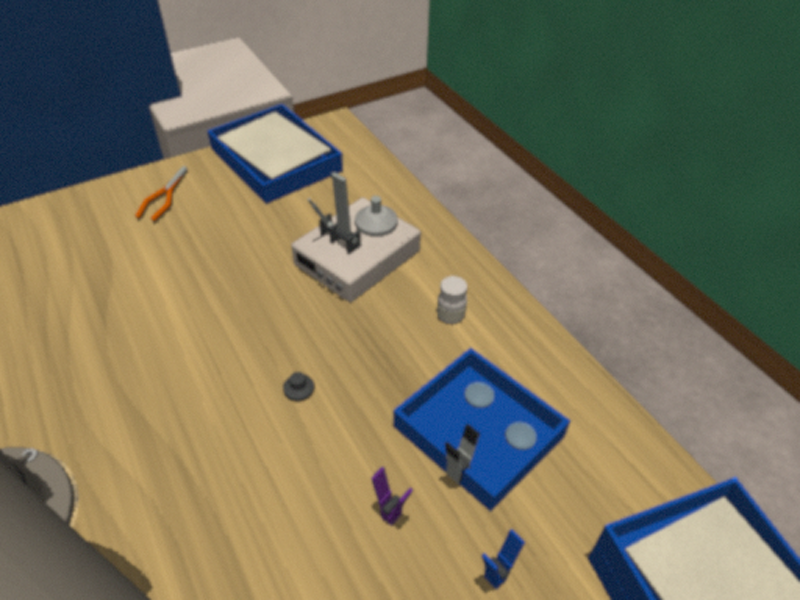

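View pics/b.png

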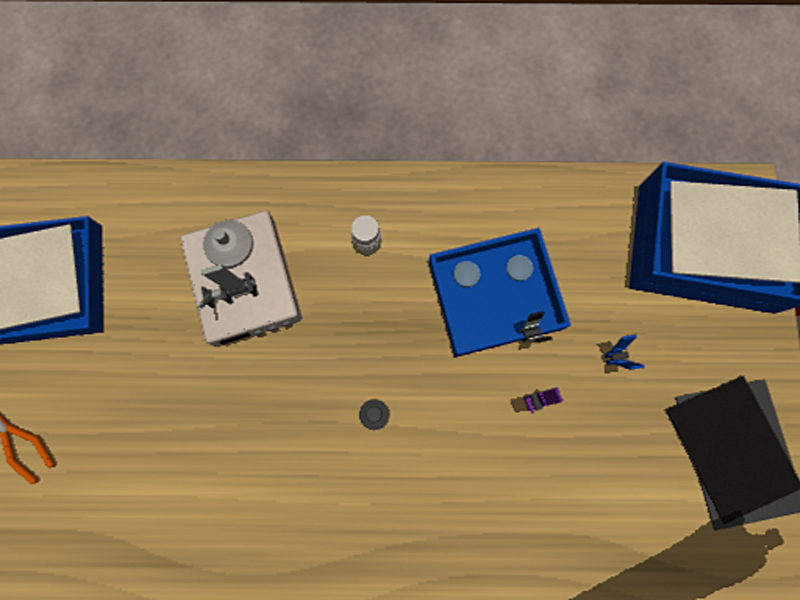

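The side view shows the station at about (345,235), the steel clamp on the near rim of the tray at (462,455), and purple and blue decoys. In the top view the station is at (240,280) and the clamp at (532,328). Next I'll enlarge crops.

```bash
python3 - <<'E'
import cv2,numpy as np
a=cv2.imread("pics/side0.png");b=cv2.imread("pics/top0.png")
def crop(im,x,y,k,w=400,h=300): return cv2.resize(im[y:y+h//k+1,x:x+w//k],None,fx=k,fy=k,interpolation=cv2.INTER_CUBIC)[:h,:w]
g=np.vstack([np.hstack([crop(a,180,105,4),crop(a,245,265,4)]),np.hstack([crop(b,110,130,4),crop(b,270,140,4)])])
cv2.imwrite("pics/c.png",g)
E
```

```text
(no output)
```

View pics/c.png

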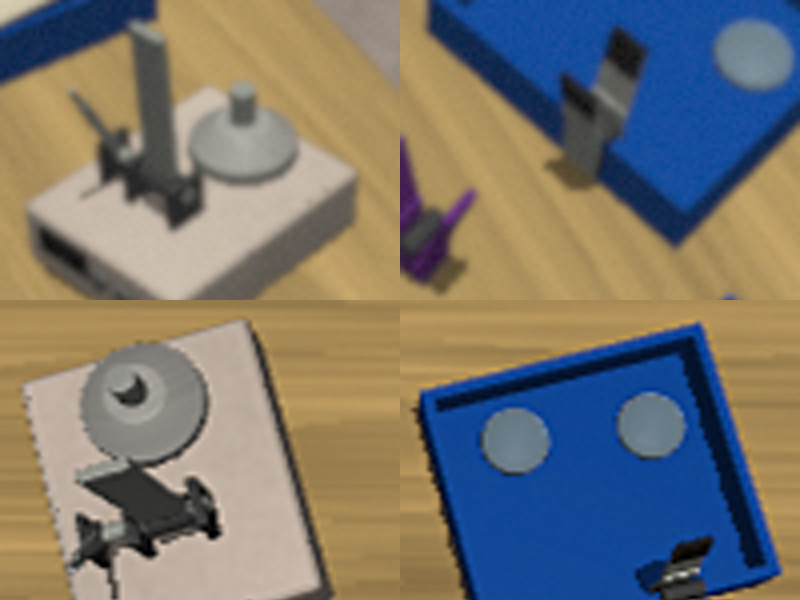

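The crops give the station's top corners, the lever end at side (148,28) and top (104,465), and the pointer tip at side (72,93). They also give the tray's rim corners and the clamp. I'll fit coarse poses from these.

```bash
cat > h.py <<'E'
import numpy as np
from station import *
from scipy.optimize import least_squares
from scipy.spatial.transform import Rotation as R
def proj(C,P,T=None):
    T=C["pose"] if T is None else T
    p=(np.atleast_2d(P)-T[:3,3])@T[:3,:3]
    return np.c_[C["cx"]+C["fx"]*p[:,0]/-p[:,2], C["cy"]-C["fy"]*p[:,1]/-p[:,2]]
def loc(x,y,th,P):
    c,s=np.cos(th),np.sin(th);P=np.atleast_2d(P)
    return np.c_[x+c*P[:,0]-s*P[:,1],y+s*P[:,0]+c*P[:,1],P[:,2]]
def toolT(s):
    T=np.eye(4);T[:3,:3]=R.from_rotvec(s["tool_rot"]).as_matrix();T[:3,3]=s["ee_pos"];return T
S=calibration("side");Tp=calibration("top");W=calibration("wrist")
E
python3 - <<'E'
from h import *
TL=lambda x,y:(180+x/4,105+y/4); TR=lambda x,y:(245+(x-400)/4,265+y/4)
BL=lambda x,y:(110+x/4,130+(y-300)/4); BR=lambda x,y:(270+(x-400)/4,140+(y-300)/4)
c=lambda x,y,z:(x/1000,y/1000,z/1000)
st=[(S,c(-70,80,55),TL(28,208)),(S,c(130,80,55),TL(210,88)),(S,c(130,-80,55),TL(357,180)),(S,c(-70,-80,55),TL(178,298)),(Tp,c(130,80,55),BL(22,384)),(Tp,c(130,-80,55),BL(245,320)),(Tp,c(-70,-80,55),BL(322,585))]
def f(p):
    r=[proj(C,loc(*p[:3],P))[0]-u for C,P,u in st]
    q=p[3];t=(-.135*np.sin(q),0,.08+.135*np.cos(q))
    r+=[proj(S,loc(*p[:3],t))[0]-TL(148,28),proj(Tp,loc(*p[:3],t))[0]-BL(104,465)]
    return np.ravel(r)
o=least_squares(f,[.5,.3,.2,-.2]);p=o.x;print("station",p.round(4),o.fun.round(1))
for q in(.35,.4,.45,.5,.55,.6): print(q,(proj(S,loc(*p[:3],(-.09*np.sin(q),.046,.08+.09*np.cos(q))))[0]-(180,105))*4)
tr=[(Tp,c(90,100,45),BR(420,393)),(Tp,c(90,-100,45),BR(700,323)),(Tp,c(-90,-100,45),BR(780,575)),(S,c(-90,-100,45),TR(680,207))]
g=lambda p:np.ravel([proj(C,loc(*p,P))[0]-u for C,P,u in tr])
o=least_squares(g,[.55,-.2,.2]);print("tray",o.x.round(4),o.fun.round(1))
# clamp wing tops midpoint
h=lambda P:np.ravel([proj(S,P)[0]-TR(597,58),proj(Tp,P)[0]-BR(688,564)])
o2=least_squares(h,[.45,-.25,.1]);print("clamp top",o2.x.round(4),o2.fun.round(1))
E
```

```text
station [0.6811 0.2213 0.3158 0.0225] [-1.8 -1.2 -0.3 -1.9  1.1 -2.8 -0.8  2.2 -0.5 -0.3  0.9 -1.3  1.2  1.
  0.6  0.1  0.3  0.3]
0.35 [79.12842242 79.23361543]
0.4 [74.90428117 83.87055241]
0.45 [70.79123192 88.69572649]
0.5 [66.80177985 93.69505962]
0.55 [62.94803743 98.85382365]
0.6 [ 59.24166903 104.15670256]
tray [ 0.6891 -0.2137  0.252 ] [-0.5 -0.3  0.1  0.2 -0.   0.1  0.2  0.3]
clamp top [ 0.6207 -0.2586  0.0981] [ 1.4 -0.4 -0.5  1.6]
```

play_rows(increments=[{"hand": 1,"x": 0.92,"y": -0.38,"z": -0.08},{"hand": 1,"x": 0.92,"y": -0.38,"z": -0.08},{"hand": 1,"x": 0.92,"y": -0.38,"z": -0.08},{"hand": 1,"x": 0.92,"y": -0.38,"z": -0.08},{"hand": 1,"x": 0.92,"y": -0.38,"z": -0.08},{"hand": 1,"x": 0.92,"y": -0.38,"z": -0.08},{"hand": 1,"x": 0.92,"y": -0.38,"z": -0.08},{"hand": 1,"x": 0.92,"y": -0.38,"z": -0.08},{"hand": 1,"x": 0.92,"y": -0.38,"z": -0.08},{"hand": 1,"x": 0.92,"y": -0.38,"z": -0.08},{"hand": 1,"x": 0.92,"y": -0.38,"z": -0.08},{"hand": 1,"x": 0.92,"y": -0.38,"z": -0.08}])

```text
invalid input
```

play_rows(increments=[{"hand": 1,"x": 0.92,"y": -0.38,"roll": -0.24},{"hand": 1,"roll": -0.24},{"hand": 1,"roll": -0.24},{"hand": 1,"roll": -0.24},{"hand": 1,"roll": -0.24},{"hand": 1,"roll": -0.24},{"hand": 1,"roll": -0.24},{"hand": 1,"roll": -0.24},{"hand": 1,"roll": -0.24},{"hand": 1,"roll": -0.24},{"hand": 1,"roll": -0.24},{"hand": 1,"roll": -0.24}])

```text
invalid input
```

```bash
python3 - <<'E'
from h import *;import cv2
s=monitor.observe();print(s["ee_pos"],s["tool_rot"],s["q"],toolT(s)[:3,:3].round(3))
im=grab_frame("wrist");cv2.imwrite("pics/w1.png",im[:,:,::-1]);np.save("w1.npy",toolT(s))
print(proj(W,[[.62,-.26,.098],[.61,-.26,.045]],toolT(s)@W["hand_eye"]))
E
```

```text
[ 0.25317193 -0.6252219   0.23049983] [-3.08220630e+00 -6.00447107e-01  6.33913094e-04] [ 1.0779123   0.47769009  0.0223719   1.55621527 -0.01149925  1.10931535
 -0.08307779] [[ 0.927  0.375 -0.001]
 [ 0.375 -0.927  0.001]
 [-0.    -0.001 -1.   ]]
[[-133.94404645 -702.32846049]
 [ -36.50060388 -472.73939483]]
```

View pics/w1.png

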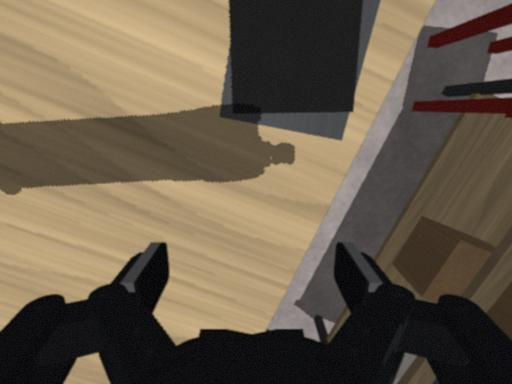

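The frame still shows the start area, because both calls were refused. I'll retry with every field given.

play_rows(increments=[{"hand": 1,"x": 0.92,"y": -0.38,"z": -0.08,"roll": 0},{"hand": 1,"x": 0.92,"y": -0.38,"z": -0.08,"roll": 0}], force=30)

```text
t: 0.37
ee_pos: [0.3077, -0.5709, 0.2371]
tool_rot: [-3.085, -0.591, 0.003]
wrist_force: [0.7, 0.1, -1.1]
grip_width: 0.998
finger_force: 0.0
```

play_rows(increments=[{"hand": 1,"x": 0.92,"y": -0.38,"z": -0.08,"roll": 0},{"hand": 1,"x": 0.92,"y": -0.38,"z": -0.08,"roll": 0},{"hand": 1,"x": 0.92,"y": -0.38,"z": -0.08,"roll": 0},{"hand": 1,"x": 0.92,"y": -0.38,"z": -0.08,"roll": 0},{"hand": 1,"x": 0.92,"y": -0.38,"z": -0.08,"roll": 0},{"hand": 1,"x": 0.92,"y": -0.38,"z": -0.08,"roll": 0},{"hand": 1,"x": 0.92,"y": -0.38,"z": -0.08,"roll": 0},{"hand": 1,"x": 0.92,"y": -0.38,"z": -0.08,"roll": 0},{"hand": 1,"x": 0.92,"y": -0.38,"z": -0.08,"roll": 0},{"hand": 1,"x": 0.92,"y": -0.38,"z": -0.08,"roll": 0}], force=30)

```text
t: 1.2
ee_pos: [0.5952, -0.2893, 0.2698]
tool_rot: [3.084, 0.601, -0.0]
wrist_force: [-0.0, 0.4, -0.3]
grip_width: 1.0
finger_force: 0.0
```

play_rows(increments=[{"hand": 1,"x": 0.92,"y": -0.38,"z": 0,"roll": -0.24},{"hand": 1,"x": 0,"y": 0,"z": 0,"roll": -0.24},{"hand": 1,"x": 0,"y": 0,"z": 0,"roll": -0.24},{"hand": 1,"x": 0,"y": 0,"z": 0,"roll": -0.24},{"hand": 1,"x": 0,"y": 0,"z": 0,"roll": -0.24},{"hand": 1,"x": 0,"y": 0,"z": 0,"roll": -0.24},{"hand": 1,"x": 0,"y": 0,"z": 0,"roll": -0.24},{"hand": 1,"x": 0,"y": 0,"z": 0,"roll": -0.24},{"hand": 1,"x": 0,"y": 0,"z": 0,"roll": -0.24},{"hand": 1,"x": 0,"y": 0,"z": 0,"roll": -0.24},{"hand": 1,"x": 0,"y": 0,"z": 0,"roll": -0.24},{"hand": 1,"x": 0,"y": 0,"z": 0,"roll": -0.24}])

```text
t: 2.2
ee_pos: [0.6225, -0.263, 0.2694]
tool_rot: [-1.915, -2.49, 0.0]
wrist_force: [0.5, -0.8, -0.0]
grip_width: 1.004
finger_force: 0.0
```

```bash
cat >> h.py <<'E'
def snap(n):
    import cv2
    s=monitor.observe();T=toolT(s);x=T[:3,0]
    print(s["t"],"pos",s["ee_pos"].round(4),"yaw",np.arctan2(x[1],x[0]).round(4),"zt",T[:3,2].round(4),"F",np.round(s["wrist_force"],1),"w",round(float(s["grip_width"]),3),"q",np.round(s["q"],2))
    im=grab_frame("wrist");cv2.imwrite(f"pics/{n}.png",im[:,:,::-1]);np.save(n+".npy",T@W["hand_eye"]);return s
E
python3 - <<'E'
from h import *
s=snap("w1")
print(proj(W,[[.62,-.26,.098],[.61,-.26,.045]],np.load("w1.npy")))
E
```

```text
2.2 pos [ 0.6225 -0.263   0.2694] yaw 1.8306 zt [-5.e-04  1.e-04 -1.e+00] F [ 0.5 -0.8 -0. ] w 1.004 q [ 0.6   0.48 -0.42  1.49  0.2   1.22  0.41]
[[249.82547514 172.91611343]
 [242.61657161 162.10909844]]
```

View pics/w1.png

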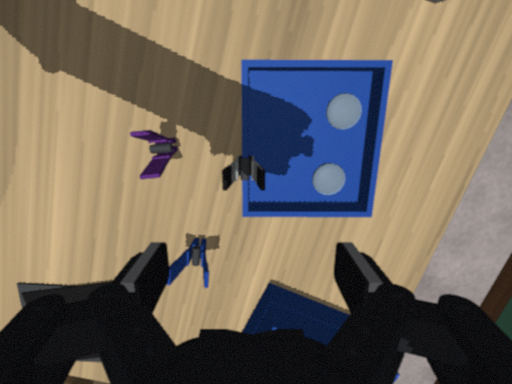

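The wrist view shows the steel clamp at (244,172) with its wings at x≈229 and 259, aligned with the tool. Now to the station.

play_rows(increments=[{"hand": 1,"x": 0.95,"y": 0.33,"z": -0.19,"roll": 0},{"hand": 1,"x": 0.95,"y": 0.33,"z": -0.19,"roll": 0},{"hand": 1,"x": 0.95,"y": 0.33,"z": -0.19,"roll": 0},{"hand": 1,"x": 0.95,"y": 0.33,"z": -0.19,"roll": 0},{"hand": 1,"x": 0.95,"y": 0.33,"z": -0.19,"roll": 0},{"hand": 1,"x": 0.95,"y": 0.33,"z": -0.19,"roll": 0},{"hand": 1,"x": 0.95,"y": 0.33,"z": -0.19,"roll": 0},{"hand": 1,"x": 0.95,"y": 0.33,"z": -0.19,"roll": 0},{"hand": 1,"x": 0.95,"y": 0.33,"z": -0.19,"roll": 0},{"hand": 1,"x": 0.95,"y": 0.33,"z": -0.19,"roll": 0},{"hand": 1,"x": 0.95,"y": 0.33,"z": -0.19,"roll": -0.12},{"hand": 1,"x": 0.95,"y": 0.33,"z": -0.19,"roll": 0}])

```text
t: 3.25
ee_pos: [0.659, 0.2199, 0.361]
tool_rot: [1.848, 2.541, -0.001]
wrist_force: [0.8, 0.6, 0.2]
grip_width: 0.999
finger_force: 0.0
```

play_rows(increments=[{"hand": 0.3,"x": 0,"y": 0,"z": 0,"roll": 0},{"hand": 0.3,"x": 0,"y": 0,"z": 0,"roll": 0},{"hand": 0.3,"x": 0,"y": 0,"z": 0,"roll": 0}])

```text
t: 3.5
ee_pos: [0.659, 0.218, 0.3604]
tool_rot: [1.849, 2.54, -0.002]
wrist_force: [0.1, -1.0, -0.7]
grip_width: 0.654
finger_force: 0.0
```

```bash
python3 - <<'E'
from h import *;import cv2
s=snap("w2")
p=proj(W,loc(.6811,.2213,.3158,[[0,0,.215],[0,0,.08],[-.04,.046,.16],[.13,.08,.055],[.13,-.08,.055],[-.07,.08,.055],[-.07,-.08,.055]]),np.load("w2.npy"));print(p.round(0))
im=cv2.imread("pics/w2.png");cv2.imwrite("pics/w2c.png",cv2.resize(im[60:260,130:396],None,fx=3,fy=3,interpolation=cv2.INTER_CUBIC))
E
```

```text
3.5 pos [0.659  0.218  0.3604] yaw 1.8832 zt [-4.e-04 -1.e-03 -1.e+00] F [ 0.1 -1.  -0.7] w 0.654 q [-0.06  0.49 -0.55  1.3   0.25  1.42 -0.28]
[[272. 185.]
 [266. 161.]
 [236. 136.]
 [351. 106.]
 [342. 206.]
 [219. 106.]
 [223. 206.]]
```

View pics/w2c.png

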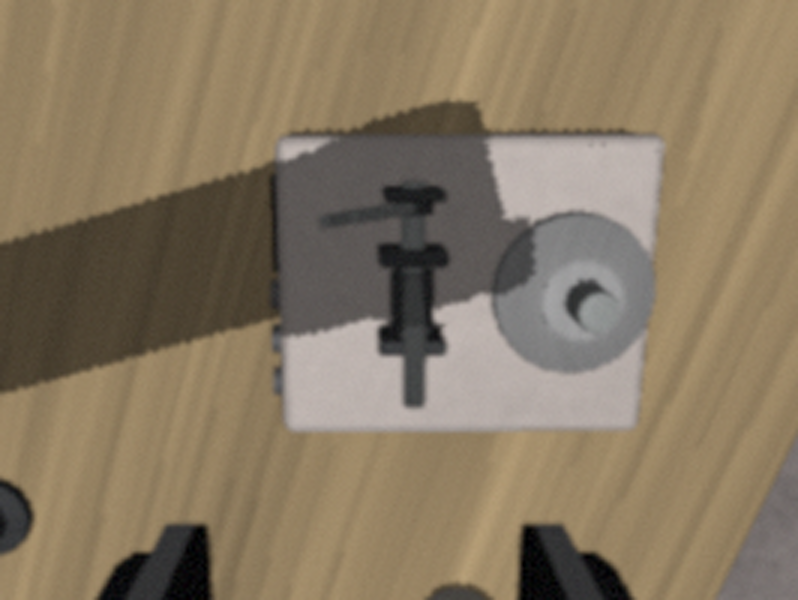

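The wrist crop (3x, offset (130,60)) shows the housing corners (281,138), (661,138), (636,428) and (288,430). It also shows the pointer tip at (322,221) and the lever end spanning (414,318) to (414,405).

```bash
python3 - <<'E'
from h import *
T=np.load("w2.npy")
TL=lambda x,y:np.array((180+x/4,105+y/4)); BL=lambda x,y:np.array((110+x/4,130+(y-300)/4)); K=lambda x,y:np.array((130+x/3,60+y/3))
def f(p,full=True):
    L=lambda P:loc(*p[:3],np.array(P))
    ql,qp=p[3:5]
    cor=[(.13,.08,.055),(.13,-.08,.055),(-.07,-.08,.055),(-.07,.08,.055)]
    r=[proj(W,L(c),T)[0]-K(*u) for c,u in zip(cor,[(661,138),(636,428),(288,430),(281,138)])]
    tip=lambda y:(-.135*np.sin(ql),y,.08+.135*np.cos(ql))
    r+=[proj(W,L(tip(0)),T)[0]-K(414,362)]
    pt=(-.09*np.sin(qp),.046,.08+.09*np.cos(qp))
    r+=[proj(W,L(pt),T)[0]-K(322,221)]
    if full: r+=[(proj(S,L(pt))[0]-TL(72,93))*.7,(proj(S,L(tip(0)))[0]-TL(148,28))*.7]
    return np.ravel(r)
for full in(0,1):
    o=least_squares(f,[.68,.22,.31,0,.45],args=(full,));print(o.x.round(4),o.fun.round(1))
E
```

```text
[0.6826 0.2247 0.3134 0.0511 0.4726] [ 3.  -1.8  1.5  1.6 -1.9  1.1 -2.6 -1.6 -0.   1.7  0.  -0.3]
[0.6827 0.2246 0.3136 0.0512 0.4753] [ 3.1 -1.8  1.5  1.7 -1.8  1.2 -2.6 -1.6  0.   1.7 -0.1 -0.3 -0.6 -0.9
 -0.3  0. ]
```

play_rows(increments=[{"hand": -0.06,"x": 0,"y": 0.61,"z": 0,"roll": 0},{"hand": -0.06,"x": 0,"y": 0,"z": 0,"roll": 0},{"hand": -0.06,"x": 0,"y": 0,"z": 0.9,"roll": 0},{"hand": -0.06,"x": 0,"y": 0,"z": 0.9,"roll": 0},{"hand": -0.06,"x": 0,"y": 0,"z": 0.9,"roll": 0},{"hand": -0.06,"x": 0,"y": 0,"z": 0.9,"roll": 0},{"hand": -0.06,"x": 0,"y": 0,"z": 0.9,"roll": 0},{"hand": -0.06,"x": 0,"y": 0,"z": 0,"roll": 0}])

```text
t: 4.22
ee_pos: [0.6783, 0.221, 0.1723]
tool_rot: [-1.847, -2.534, 0.019]
wrist_force: [-1.1, -1.0, -1.6]
grip_width: 0.471
finger_force: 0.0
```

play_rows(increments=[{"hand": -0.06,"x": 0,"y": -0.2,"z": 0.1,"roll": 0},{"hand": -0.06,"x": 0,"y": -0.2,"z": 0.1,"roll": 0},{"hand": -0.06,"x": 0,"y": -0.2,"z": 0.1,"roll": 0},{"hand": -0.06,"x": 0,"y": -0.2,"z": 0,"roll": 0},{"hand": -0.06,"x": 0,"y": -0.2,"z": 0,"roll": 0},{"hand": -0.06,"x": 0,"y": -0.2,"z": 0,"roll": 0},{"hand": -0.06,"x": 0,"y": 0,"z": 0,"roll": 0},{"hand": -0.06,"x": 0,"y": 0,"z": 0,"roll": 0}])

```text
t: 4.88
ee_pos: [0.6382, 0.2102, 0.1713]
tool_rot: [1.848, 2.537, 0.004]
wrist_force: [2.8, -0.3, 3.1]
grip_width: 0.472
finger_force: 1.3
```

```bash
python3 - <<'E'
from h import *;import cv2
s=snap("w3")
a=grab_frame("side")[:,:,::-1];cv2.imwrite("pics/s3.png",a)
b=cv2.imread("pics/w3.png")
cv2.imwrite("pics/c3.png",np.hstack([cv2.resize(a[100:200,170:270],(400,400),interpolation=cv2.INTER_CUBIC),cv2.resize(b[0:400,56:440],(400,400),interpolation=cv2.INTER_CUBIC)]))
E
```

```text
4.8833 pos [0.6382 0.2102 0.1713] yaw 1.8825 zt [ 3.6e-03  3.0e-04 -1.0e+00] F [ 2.8 -0.3  3.1] w 0.472 q [-0.04  0.58 -0.53  1.59  0.33  1.05 -0.36]
```

View pics/c3.png

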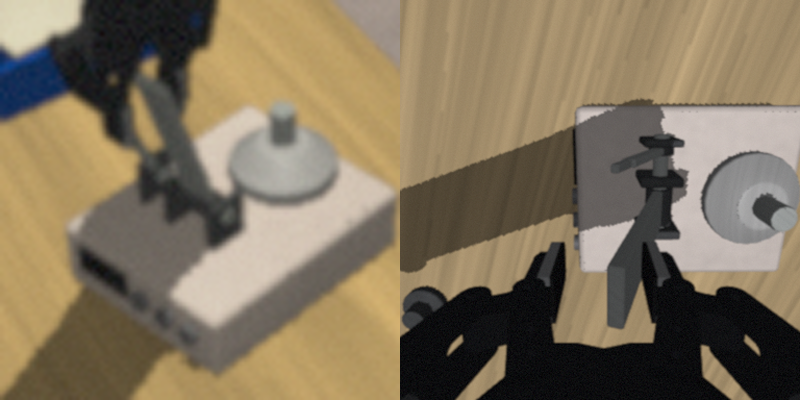

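Side and wrist both show the lever now leaning between the fingers. In the right half its end face is centred near (617,295) and the pointer tip is near (612,167). I'll solve both angles from this.

```bash
python3 - <<'E'
from h import *
T=np.load("w3.npy")
k=lambda x,y:np.array((56+(x-400)*.96,y*.96))
for q in(.3,.35,.4,.45,.5):
    print(q,(proj(W,loc(.6826,.2247,.3134,[[-.135*np.sin(q),y,.08+.135*np.cos(q)] for y in(-.015,0,.015)]),T)).round(1).tolist(),"P",proj(W,loc(.6826,.2247,.3134,(-.09*np.sin(q),.046,.08+.09*np.cos(q))),T).round(1))
print(k(608,263),k(627,263),k(610,326),k(625,328),"ptr",k(612,167))
print(proj(W,loc(.6826,.2247,.3134,[(.0,.06,.08),(-.07,.08,.055),(-.07,-.08,.055)]),T).round(1), k(578,107),k(581,271))
# enlarged intensity around pointer tip and lever end
import cv2
g=cv2.cvtColor(cv2.imread("pics/w3.png"),cv2.COLOR_BGR2GRAY)
print(g[150:172:2,250:300:2]);print(g[244:320:6,246:290:2])
E
```

```text
0.3 [[267.2, 316.3], [267.7, 287.4], [268.3, 256.4]] P [[289.2 163.2]]
0.35 [[252.9, 313.0], [252.9, 284.5], [252.9, 253.9]] P [[280.9 162.7]]
0.4 [[239.2, 309.4], [238.8, 281.2], [238.2, 251.1]] P [[272.8 162.2]]
0.45 [[226.4, 305.4], [225.5, 277.7], [224.5, 248.1]] P [[265.1 161.6]]
0.5 [[214.4, 301.2], [213.2, 274.0], [211.8, 244.9]] P [[257.6 160.9]]
[255.68 252.48] [273.92 252.48] [257.6  312.96] [272.   314.88] ptr [259.52 160.32]
[[308.6 125.9]
 [223.8 100.7]
 [228.4 263.5]] [226.88 102.72] [229.76 260.16]
[[ 96 101  97  98  97  99  98  99  96  98  99  94  85  71  62  62  58  61
   63  66  67  67  64  66  64]
 [ 98  98  99  96  97  96  98  98  97  94  78  63  59  61  63  63  63  64
   66  64  62  66  64  67  68]
 [ 98  98  97  95  95  96  95  93  88  71  58  59  60  65  66  75  71  65
   63  66  66  63  71  86  83]
 [ 97  98  96  95  95  88  77  64  61  56  63  60  64  59  70  74  72  63
   66  64  75  87  98  99  87]
 [100  98  97  96  87  74  68  70  66  63  61  61  61  62  69  74  72  66
   79  95  96 100  98  98  87]
 [ 97  99 100  97  81  76  75  73  69  62  61  59  61  6
[... 1084 characters left out ...]
8  76  74  63  60  59  59  58
   59  72 138 123]
 [141 146 147 150 123  66  71  71  76  77  74  74  73  59  59  61  58  57
   73 137 141 145]
 [145 149 150 153 127  73  75  80  75  74  76  76  72  59  56  59  58  84
  134 140 144 140]
 [151 154 151 154 126  71  74  74  77  74  76  75  75  59  58  58  84 137
  140 145 142 142]
 [155 151 154 154 127  70  75  77  77  76  73  75  70  61  58  95 142 141
  145 140 141 140]
 [154 153 153 153 126  70  72  73  78  77  74  75  70  57 100 139 144 143
  138 140 140 137]
 [153 154 152 150 119  71  76  73  73  79  74  77  69 100 141 146 141 141
  142 138 138 142]
 [155 151 148 138 140 153 153 152 147 142 129 122 137 145 142 142 143 142
  138 140 146 144]]
```

play_rows(increments=[{"hand": -0.06,"x": 0,"y": -0.19,"z": 0,"roll": 0},{"hand": -0.06,"x": 0,"y": -0.18,"z": 0,"roll": 0},{"hand": -0.06,"x": 0,"y": 0,"z": 0,"roll": 0},{"hand": -0.06,"x": 0,"y": 0,"z": 0,"roll": 0}])

```text
t: 5.32
ee_pos: [0.623, 0.2064, 0.1695]
tool_rot: [1.847, 2.54, 0.001]
wrist_force: [2.8, -0.3, 2.7]
grip_width: 0.47
finger_force: 1.7
```

```bash
python3 - <<'E'
from h import *;import cv2
snap("w4");T=np.load("w4.npy")
for q in(.4,.45,.5):
    print(q,(proj(W,loc(.6826,.2247,.3134,[[-.135*np.sin(q),y,.08+.135*np.cos(q)] for y in(-.015,0,.015)]),T)).round(1).tolist(),"P",proj(W,loc(.6826,.2247,.3134,(-.09*np.sin(q),.046,.08+.09*np.cos(q))),T).round(1))
print("hinge",proj(W,loc(.6826,.2247,.3134,[(0,.046,.08),(0,.036,.08)]),T).round(1))
g=cv2.cvtColor(cv2.imread("pics/w4.png"),cv2.COLOR_BGR2GRAY)
print(g[130:174:3,262:336:2]);print(g[240:322:6,230:284:2])
E
```

```text
5.3167 pos [0.623  0.2064 0.1695] yaw 1.8843 zt [ 8.e-04  0.e+00 -1.e+00] F [ 2.8 -0.3  2.7] w 0.47 q [-0.04  0.56 -0.54  1.63  0.32  1.04 -0.36]
0.4 [[273.0, 314.1], [273.8, 285.7], [274.6, 255.4]] P [[302.4 164.8]]
0.45 [[259.4, 309.9], [259.7, 282.0], [260.0, 252.2]] P [[294.3 164.2]]
0.5 [[246.6, 305.5], [246.5, 278.1], [246.3, 248.8]] P [[286.4 163.5]]
hinge [[327.6 145.2]
 [326.6 157.3]]
[[101  99 101 101  99 101 100 101 101 101 100  97 101 100  99 101  97  99
  101  99 100  98  98 100  99 120 109  95  97  88  92  90  94 111 120  97
  117]
 [100 100  99  99  99 101  99 100 100 101 100  96  99  98 100  98 100  97
   99  99  94  52  29  30  22  25  25  28  26  65 113 138 155 170 161 149
  115]
 [100  98  99  98 102 103 101 100  99  99 100  97  97  99  99 100  97 100
   98 101  93  36  22  26  26  19  29  30  32  39  45  47  45  49  57  53
   48]
 [ 99 101 102 102 102 100  99 101  99  97  99  99  97 100  96  98 100  98
   99  99  98  88  62  34  23  31  34  36  38  48  70  70  66  70  73  70
   67]
 [101 101  99 103 101 102 101 102  99  98 100  96  98  99  97 100  99 103
  102  97
[... 2505 characters left out ...]
  60  63  70 128 153]
 [141 139 138 138 135 138 145 149 129  73  76  77  76  79  76  76  68  66
   64  61  63  63  69 127 149 155 154]
 [138 136 136 136 142 146 149 145 130  74  74  78  75  75  77  76  66  61
   63  63  71 126 147 154 155 154 151]
 [138 138 133 144 148 148 146 144 128  75  75  74  77  78  76  76  68  62
   80 140 144 148 155 157 153 150 149]
 [137 135 143 146 147 145 144 146 144 127  98  84  73  76  74  76  80 141
  151 145 150 156 157 154 150 149 150]
 [138 141 147 148 145 146 146 143 145 150 155 158 158 156 154 157 156 149
  141 141 152 155 152 153 149 150 148]
 [135 142 146 145 145 145 141 143 152 155 160 157 156 155 157 153 146 140
  145 157 156 154 153 153 149 146 146]]
```

The lever reads 0.470 and the pointer about 0.470, so they match. I'll back off, lift, and refine the clamp's position from w1.

play_rows(increments=[{"hand": -0.06,"x": 0,"y": 0.2,"z": 0,"roll": 0},{"hand": -0.06,"x": 0,"y": 0,"z": 0,"roll": 0},{"hand": -0.06,"x": 0,"y": 0,"z": -0.9,"roll": 0},{"hand": -0.06,"x": 0,"y": 0,"z": -0.9,"roll": 0},{"hand": -0.06,"x": 0,"y": 0,"z": -0.9,"roll": 0},{"hand": 1,"x": 0,"y": 0,"z": -0.9,"roll": 0},{"hand": 1,"x": 0,"y": 0,"z": -0.8,"roll": 0},{"hand": 1,"x": 0,"y": 0,"z": 0,"roll": 0}])

```text
t: 6.03
ee_pos: [0.6318, 0.211, 0.3523]
tool_rot: [1.844, 2.538, 0.013]
wrist_force: [-0.1, 1.3, 0.5]
grip_width: 0.877
finger_force: 0.0
```

```bash
python3 - <<'E'
from h import *;import cv2
snap("w5");T=np.load("w5.npy")
g=cv2.cvtColor(cv2.imread("pics/w5.png"),cv2.COLOR_BGR2GRAY)
for q in(.4,.45,.5):
    print(q,(proj(W,loc(.6826,.2247,.3134,[[-.135*np.sin(q),y,.08+.135*np.cos(q)] for y in(-.015,0,.015)]),T)).round(1).tolist(),"P",proj(W,loc(.6826,.2247,.3134,(-.09*np.sin(q),.046,.08+.09*np.cos(q))),T).round(1))
u,v=proj(W,loc(.6826,.2247,.3134,(-.061,0,.2)),T)[0].astype(int)
print(u,v);print(g[v-24:v+25:4,u-20:u+26:2])
u,v=proj(W,loc(.6826,.2247,.3134,(-.04,.046,.16)),T)[0].astype(int)
print(u,v);print(g[v-8:v+9:2,u-16:u+20:2])
g=cv2.cvtColor(cv2.imread("pics/w1.png"),cv2.COLOR_BGR2GRAY);print("w1 218..272,154..192");print(g[154:194:2,218:272:2])
T=np.load("w1.npy");print(proj(W,[[.62,-.26,.112],[.62,-.26,.057],[.62,-.26,.045],[.63,-.26,.112],[.62,-.25,.112]],T).round(1))
E
```

```text
6.0333 pos [0.6318 0.211  0.3523] yaw 1.8851 zt [ 0.0086  0.0043 -1.    ] F [-0.1  1.3  0.5] w 0.877 q [-0.02  0.44 -0.57  1.4   0.24  1.37 -0.28]
0.4 [[249.8, 197.1], [249.8, 183.6], [249.8, 169.8]] P [[264.7 136. ]]
0.45 [[244.1, 196.3], [244.0, 183.0], [243.9, 169.2]] P [[261.1 135.8]]
0.5 [[238.7, 195.5], [238.5, 182.2], [238.4, 168.6]] P [[257.6 135.6]]
241 182
[[ 67  63  64  64  65  69  66  49  50  72  83  85  87  88  84  87  85  86
   86  85  88  83  80]
 [ 70  62  63  65  61  63  64  45  46  74  83  86  86  85  87  84  85  82
   73  61  52  54  57]
 [ 71 103  99 120 119 127 121 112  73  72  84  84  81  66  59  50  54  56
   53  55  57  56  53]
 [123 129 127 127 129 122 115 101  60  62  63  65  57  54  52  55  52  54
   55  54  55  57  54]
 [127 128 127 131 128 121 118  99  84  73  64  64  63  57  54  56  55  55
   53  54  53  55  51]
 [129 131 127 128 125 116 119  98  79  71  68  65  61  53  55  53  54  57
   55  53  56  56  56]
 [129 129 129 127 117 116 121 120  72  68  64  65  62  54  54  56  56  54
   56  57  57  50  57]
 [129 129 129 121 115 120 121  92  65  77  66  67  6
[... 2710 characters left out ...]
 84  84  58  80  80
   76  55  10  11  16  34  80  82  83]
 [149 165 113  27  19  11  48 131 152 153 161 158 116  85  85  57  80  84
   80  67  16  14  17  32  83  85  81]
 [150 168 108  29  22  30 116 154 152 154 161 161 113  81  79  69  84  81
   85  78  43  11  17  29  79  83  79]
 [154 170 113  31  33 107 151 154 149 158 162 163 114  80  81  58  80  83
   81  83  71  31  16  31  77  83  83]
 [161 172 147 109 114 154 157 153 153 157 162 161 113  82  81  59  78  81
   82  82  80  68  52  59  80  83  81]
 [169 170 166 167 164 157 155 154 152 160 161 161 122  81  81  63  80  82
   81  83  80  81  84  84  83  85  79]]
[[249.8 175.8]
 [250.  165.8]
 [250.  164. ]
 [258.6 178. ]
 [252.1 167. ]]
```

play_rows(increments=[{"hand": 1,"x": -0.93,"y": -0.34,"z": 0.2,"roll": 0},{"hand": 1,"x": -0.93,"y": -0.34,"z": 0.2,"roll": 0},{"hand": 1,"x": -0.93,"y": -0.34,"z": 0.2,"roll": 0},{"hand": 1,"x": -0.93,"y": -0.34,"z": 0.2,"roll": 0},{"hand": 1,"x": -0.93,"y": -0.34,"z": 0.2,"roll": 0},{"hand": 1,"x": -0.93,"y": -0.34,"z": 0.2,"roll": 0},{"hand": 1,"x": -0.93,"y": -0.34,"z": 0.2,"roll": 0},{"hand": 1,"x": -0.93,"y": -0.34,"z": 0.2,"roll": 0},{"hand": 1,"x": -0.93,"y": -0.34,"z": 0.2,"roll": 0},{"hand": 1,"x": -0.93,"y": -0.34,"z": 0.2,"roll": 0},{"hand": 1,"x": -0.93,"y": -0.34,"z": 0.2,"roll": 0},{"hand": 1,"x": -0.93,"y": -0.34,"z": 0.2,"roll": 0.12}])

```text
t: 7.08
ee_pos: [0.6112, -0.2674, 0.2465]
tool_rot: [-1.919, -2.482, 0.002]
wrist_force: [0.1, 0.2, -0.1]
grip_width: 0.998
finger_force: 0.0
```

play_rows(increments=[{"hand": 1,"x": 0,"y": 0,"z": 0.4,"roll": 0},{"hand": 1,"x": 0,"y": 0,"z": 0.4,"roll": 0},{"hand": 1,"x": 0,"y": 0,"z": 0,"roll": 0}])

```text
t: 7.33
ee_pos: [0.6094, -0.2659, 0.2112]
tool_rot: [-1.918, -2.476, 0.004]
wrist_force: [-1.1, 0.1, -0.5]
grip_width: 0.999
finger_force: 0.0
```

```bash
python3 - <<'E'
from h import *;import cv2
s=snap("w6");T=np.load("w6.npy")
g=cv2.cvtColor(cv2.imread("pics/w6.png"),cv2.COLOR_BGR2GRAY)
P=np.array([.614,-.2657,.112]);
print(proj(W,[P,P-[0,0,.055],P+[.01,0,0],P+[0,.01,0]],T).round(1))
u,v=proj(W,P,T)[0].astype(int);print(u,v);print(g[v-40:v+33:4,u-42:u+43:3])
d=P-s["ee_pos"];M=toolT(s)[:3,:3];print("to go tool",(M.T@d).round(4))
E
```

```text
7.3333 pos [ 0.6094 -0.2659  0.2112] yaw 1.8236 zt [-0.009   0.0036 -1.    ] F [-1.1  0.1 -0.5] w 0.999 q [ 0.6   0.52 -0.41  1.57  0.22  1.11  0.4 ]
[[257.2 196.2]
 [256.5 181.3]
 [267.9 198.9]
 [260.1 185.7]]
257 196
[[ 96  92  88  92  89  88  84  88  94  91  89  85  82  46  46  44  40  39
   44  46  46  42  42  43  43  41  41  39  45]
 [ 96  90  86  90  89  84  82  94  92  90  88  86  84  47  45  45  44  42
   44  41  44  43  42  44  42  46  42  42  44]
 [117  95  86  89  86  82  84  96  92  89  88  80  61  44  47  32  35  45
   43  45  43  39  45  40  45  40  43  42  43]
 [181 175 178 169 168 113 107  91  92  88  83  60  16  34  31  29  27  69
   40  40  43  37  44  45  41  46  42  41  65]
 [178 174 178 171 167 161 183 182 141  92  73  67  22  36  46  35  26  82
   64  41  43  46  41  42  39  43  43  65  88]
 [175 176 177 172 162 161 184 178 146  71  71  81  21  35  37  38  26  89
   68  71  47  43  42  41  41  43  42  82  87]
 [175 178 172 172 161 170 183  79  36  48  71  79  26  37  37  39  23  90
   68  48  41  34  41  41  41  39  41  47  88]
 [174 176 171 167 158 169  39  28 
[... 755 characters left out ...]
80  88  86
   86  87  85  41  31  84  89  89  86  85  88]
 [170 163 170 185 180 178 178 166 163 166 175 176 158  87  86  77  88  90
   87  88  84  87  88  86  86  88  87  87  87]
 [167 160 176 183 177 179 171 165 163 174 173 172 157  96  89  78  74  65
   74  65  77  66  73  67  69  62  74  61  74]
 [163 163 181 181 178 176 166 165 162 176 174 166 156  96  89  61  27  29
   35  30  26  35  32  32  34  29  29  27  33]
 [161 170 184 180 180 175 165 163 168 173 174 158 152  95  85  61  29  31
   30  26  35  30  30  25  28  31  33  28  29]
 [160 175 184 177 179 170 162 166 172 175 168 158 150  97  85  62  32  33
   34  30  24  36  36  31  30  30  36  38  34]]
to go tool [-0.0015  0.0053  0.0992]
```

play_rows(increments=[{"hand": 1,"x": -0.04,"y": 0.13,"z": 0.3,"roll": 0},{"hand": 1,"x": 0,"y": 0,"z": 0.8,"roll": 0},{"hand": 1,"x": 0,"y": 0,"z": 0.8,"roll": 0},{"hand": 1,"x": 0,"y": 0,"z": 0.8,"roll": 0},{"hand": 1,"x": 0,"y": 0,"z": 0.55,"roll": 0},{"hand": 1,"x": 0,"y": 0,"z": 0.1,"roll": 0},{"hand": 1,"x": 0,"y": 0,"z": 0,"roll": 0},{"hand": 0.2,"x": 0,"y": 0,"z": 0,"roll": 0},{"hand": 0.2,"x": 0,"y": 0,"z": 0,"roll": 0},{"hand": 0.2,"x": 0,"y": 0,"z": 0,"roll": 0}])

```text
t: 8.22
ee_pos: [0.6191, -0.2667, 0.0851]
tool_rot: [1.921, 2.483, 0.0]
wrist_force: [-4.5, -0.7, 3.6]
grip_width: 0.612
finger_force: 2.2
```

play_rows(increments=[{"hand": -0.2,"x": 0,"y": 0,"z": 0,"roll": 0},{"hand": -0.2,"x": 0,"y": 0,"z": 0,"roll": 0},{"hand": -0.5,"x": 0,"y": 0,"z": 0,"roll": 0},{"hand": -0.5,"x": 0,"y": 0,"z": 0,"roll": 0},{"hand": -0.5,"x": 0,"y": 0,"z": 0,"roll": 0}], force=30)

```text
t: 8.63
ee_pos: [0.6197, -0.2675, 0.0872]
tool_rot: [1.92, 2.48, 0.0]
wrist_force: [-5.4, 0.0, 18.1]
grip_width: 0.329
finger_force: 28.3
```

play_rows(increments=[{"hand": -0.5,"x": 0,"y": 0,"z": -0.2,"roll": 0},{"hand": -0.5,"x": 0,"y": 0,"z": -0.4,"roll": 0},{"hand": -0.5,"x": 0,"y": 0,"z": -0.6,"roll": 0},{"hand": -0.5,"x": 0,"y": 0,"z": -0.8,"roll": 0},{"hand": -0.5,"x": 0,"y": 0,"z": -0.8,"roll": 0},{"hand": -0.5,"x": 0,"y": 0,"z": -0.8,"roll": 0},{"hand": -0.5,"x": 0,"y": 0,"z": -0.8,"roll": 0},{"hand": -0.5,"x": 0,"y": 0,"z": -0.4,"roll": 0},{"hand": -0.5,"x": 0,"y": 0,"z": 0,"roll": 0}])

```text
t: 9.38
ee_pos: [0.6206, -0.2666, 0.281]
tool_rot: [1.917, 2.478, 0.005]
wrist_force: [0.7, -0.6, -0.5]
grip_width: 0.324
finger_force: 30.9
```

```bash
python3 - <<'E'
from h import *;import cv2
s=snap("w7");print(s["finger_force"])
a=grab_frame("side")[:,:,::-1];b=grab_frame("top")[:,:,::-1];w=cv2.imread("pics/w7.png")
P=s["ee_pos"]-[0,0,.04];u=proj(S,P)[0].astype(int);v=proj(Tp,P)[0].astype(int)
z=lambda im,c,r:cv2.resize(im[max(c[1]-r,0):c[1]+r,max(c[0]-r,0):c[0]+r],(400,300),interpolation=cv2.INTER_CUBIC)
cv2.imwrite("pics/c7.png",np.vstack([np.hstack([z(a,u,45),z(b,v,45)]),np.hstack([cv2.resize(w,(400,300)),cv2.resize(w[184:384,151:351],(400,300))])]))
E
```

```text
9.3833 pos [ 0.6206 -0.2666  0.281 ] yaw 1.8247 zt [ 0.009 -0.003 -1.   ] F [ 0.7 -0.6 -0.5] w 0.324 q [ 0.6   0.47 -0.42  1.48  0.2   1.22  0.41]
30.874078664928675
```

View pics/c7.png

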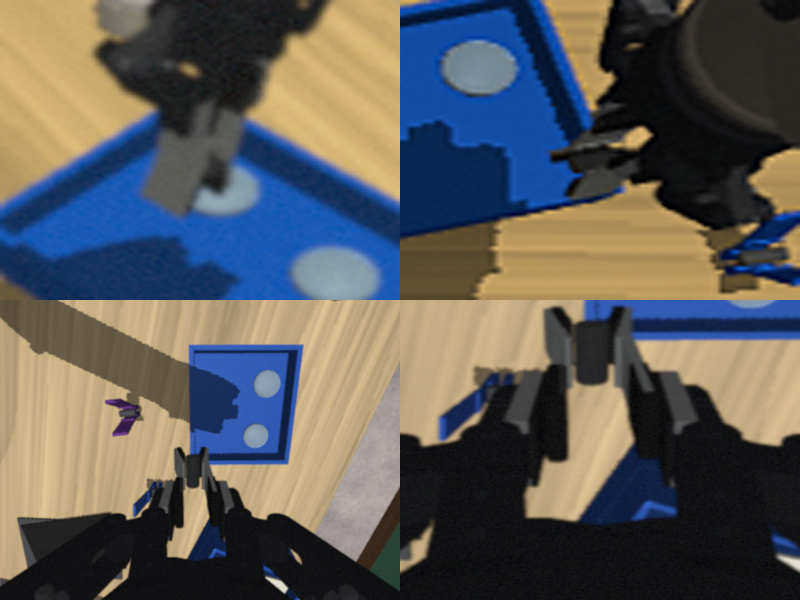

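The clamp is held straight and symmetric with its jaws open (side view at (190,160), wrist view at (590,340)), and the tray is undisturbed. Next I carry it to the station and test whether the arm tilts at its reach limit.

play_rows(increments=[{"hand": -0.5,"x": 0.94,"y": 0.24,"z": -0.17,"roll": 0},{"hand": -0.5,"x": 0.94,"y": 0.24,"z": -0.17,"roll": 0},{"hand": -0.5,"x": 0.94,"y": 0.24,"z": -0.17,"roll": 0},{"hand": -0.5,"x": 0.94,"y": 0.24,"z": -0.17,"roll": 0},{"hand": -0.5,"x": 0.94,"y": 0.24,"z": -0.17,"roll": 0},{"hand": -0.5,"x": 0.94,"y": 0.24,"z": -0.17,"roll": 0},{"hand": -0.5,"x": 0.94,"y": 0.24,"z": -0.17,"roll": 0},{"hand": -0.5,"x": 0.94,"y": 0.24,"z": -0.17,"roll": 0},{"hand": -0.5,"x": 0.94,"y": 0.24,"z": -0.17,"roll": 0},{"hand": -0.5,"x": 0.94,"y": 0.24,"z": -0.17,"roll": 0},{"hand": -0.5,"x": 0.94,"y": 0.24,"z": -0.17,"roll": -0.12},{"hand": -0.5,"x": 0.94,"y": 0.24,"z": -0.17,"roll": 0}])

```text
t: 10.53
ee_pos: [0.6133, 0.2006, 0.3545]
tool_rot: [-1.843, -2.542, 0.004]
wrist_force: [0.4, -0.6, -0.4]
grip_width: 0.325
finger_force: 30.9
```

play_rows(increments=[{"hand": -0.5,"x": 0,"y": 0.9,"z": 0,"roll": 0},{"hand": -0.5,"x": 0,"y": 0.9,"z": 0,"roll": 0},{"hand": -0.5,"x": 0,"y": 0.9,"z": 0,"roll": 0},{"hand": -0.5,"x": 0,"y": 0.9,"z": 0,"roll": 0},{"hand": -0.5,"x": 0,"y": 0.9,"z": 0,"roll": 0},{"hand": -0.5,"x": 0,"y": 0.9,"z": 0,"roll": 0},{"hand": -0.5,"x": 0,"y": 0.9,"z": 0,"roll": 0},{"hand": -0.5,"x": 0,"y": 0.9,"z": 0,"roll": 0},{"hand": -0.5,"x": 0,"y": 0.9,"z": 0,"roll": 0}])

```text
t: 11.28
ee_pos: [0.8818, 0.2761, 0.3429]
tool_rot: [1.842, 2.521, -0.034]
wrist_force: [1.7, -3.2, -3.3]
grip_width: 0.321
finger_force: 32.0
```

```bash
python3 - <<'E'
from h import *
s=monitor.observe();print(s["ee_pos"],toolT(s)[:3,:3].round(3),s["q"].round(2))
E
```

```text
[0.88177144 0.27607427 0.34290461] [[-0.304  0.953  0.002]
 [ 0.952  0.304 -0.029]
 [-0.028 -0.007 -1.   ]] [-0.3   1.04 -0.53  0.31  0.49  1.84 -0.14]
```

play_rows(increments=[{"hand": -0.5,"x": 0,"y": 1,"z": 0,"roll": 0},{"hand": -0.5,"x": 0,"y": 1,"z": 0,"roll": 0},{"hand": -0.5,"x": 0,"y": 1,"z": 0,"roll": 0},{"hand": -0.5,"x": 0,"y": 1,"z": 0,"roll": 0},{"hand": -0.5,"x": 0,"y": 1,"z": 0,"roll": 0},{"hand": -0.5,"x": 0,"y": 1,"z": 0,"roll": 0}])

```text
t: 11.78
ee_pos: [0.8962, 0.3063, 0.3248]
tool_rot: [1.762, 2.539, 0.006]
wrist_force: [1.3, 0.2, -1.7]
grip_width: 0.311
finger_force: 32.1
```

```bash
python3 - <<'E'
from h import *
s=monitor.observe();print(s["ee_pos"],toolT(s)[:3,:3].round(3),s["q"].round(2))
E
```

```text
[0.89624133 0.30625456 0.32483223] [[-0.349  0.936  0.044]
 [ 0.936  0.35  -0.026]
 [-0.04   0.032 -0.999]] [-0.26  1.15 -1.41  0.24  1.35  1.91 -0.14]
```

play_rows(increments=[{"hand": -0.5,"x": 0,"y": -0.9,"z": 0,"roll": 0},{"hand": -0.5,"x": 0,"y": -0.9,"z": 0,"roll": 0},{"hand": -0.5,"x": 0,"y": -0.9,"z": 0,"roll": 0},{"hand": -0.5,"x": 0,"y": -0.9,"z": 0,"roll": 0},{"hand": -0.5,"x": 0,"y": -0.9,"z": 0,"roll": 0},{"hand": -0.5,"x": 0,"y": -0.9,"z": 0,"roll": 0},{"hand": -0.5,"x": 0,"y": -0.9,"z": 0,"roll": 0},{"hand": -0.5,"x": 0,"y": 0,"z": 0,"roll": 0}])

```text
t: 12.45
ee_pos: [0.6758, 0.2285, 0.3223]
tool_rot: [1.746, 2.552, 0.018]
wrist_force: [0.4, 1.0, -0.8]
grip_width: 0.314
finger_force: 32.1
```

```bash
python3 - <<'E'
from h import *
s=monitor.observe();T=toolT(s);print(s["t"],s["ee_pos"],T[:3,:3].round(3),np.arctan2(T[1,0],T[0,0]),s["q"].round(2))
E
```

```text
12.45 [0.67578574 0.22848243 0.3223287 ] [[-0.361  0.931  0.047]
 [ 0.932  0.363 -0.019]
 [-0.035  0.037 -0.999]] 1.940813731058983 [ 0.29  0.84 -1.4   1.31  0.87  1.61 -0.6 ]
```

The orientation does persist after saturation, so pushing upward should saturate the wrist and tilt the tool outward. I'll try that.

play_rows(increments=[{"hand": -0.5,"x": 0,"y": 0,"z": -0.9,"roll": 0},{"hand": -0.5,"x": 0,"y": 0,"z": -0.9,"roll": 0},{"hand": -0.5,"x": 0,"y": 0,"z": -0.9,"roll": 0},{"hand": -0.5,"x": 0,"y": 0,"z": -0.9,"roll": 0},{"hand": -0.5,"x": 0,"y": 0,"z": -0.9,"roll": 0},{"hand": -0.5,"x": 0,"y": 0,"z": -0.9,"roll": 0},{"hand": -0.5,"x": 0,"y": 0,"z": -0.9,"roll": 0},{"hand": -0.5,"x": 0,"y": 0,"z": -0.9,"roll": 0}])

```text
t: 13.12
ee_pos: [0.6702, 0.2367, 0.5685]
tool_rot: [1.754, 2.555, 0.006]
wrist_force: [0.1, 2.3, -2.7]
grip_width: 0.315
finger_force: 32.1
```

```bash
cat >> h.py <<'E'
def st():
    s=monitor.observe();T=toolT(s);z=T[:3,2];c,sn=np.cos(.3134),np.sin(.3134)
    print(round(s["t"],2),s["ee_pos"].round(4),"tilt out",round(c*z[0]+sn*z[1],3),"side",round(-sn*z[0]+c*z[1],3),"yaw",np.arctan2(T[1,0],T[0,0]).round(3),"q",s["q"].round(2),"F",np.round(s["wrist_force"],1),round(float(s["grip_width"]),3))
    return s,T
E
python3 -c "
from h import *
st()"
```

```text
13.12 [0.6702 0.2367 0.5685] tilt out 0.029 side -0.031 yaw 1.938 q [-0.04  0.57 -0.9   0.8   0.51  1.91 -0.3 ] F [ 0.1  2.3 -2.7] 0.315
```

play_rows(increments=[{"hand": -0.5,"x": 0,"y": 0,"z": -0.6,"roll": 0},{"hand": -0.5,"x": 0,"y": 0,"z": -0.6,"roll": 0},{"hand": -0.5,"x": 0,"y": 0,"z": -0.6,"roll": 0},{"hand": -0.5,"x": 0,"y": 0,"z": -0.6,"roll": 0}])

```text
t: 13.45
ee_pos: [0.6738, 0.2368, 0.5678]
tool_rot: [1.769, 2.576, -0.081]
wrist_force: [1.3, 1.3, -2.5]
grip_width: 0.317
finger_force: 32.1
```

```bash
python3 -c "
from h import *
st()"
```

```text
13.45 [0.6738 0.2368 0.5678] tilt out -0.031 side -0.044 yaw 1.938 q [-0.37  0.53 -0.17  0.74  0.13  1.91 -0.11] F [ 1.3  1.3 -2.5] 0.317
```

play_rows(increments=[{"hand": -0.5,"x": 0,"y": 0,"z": -1,"roll": 0},{"hand": -0.5,"x": 0,"y": 0,"z": -1,"roll": 0},{"hand": -0.5,"x": 0,"y": 0,"z": -1,"roll": 0},{"hand": -0.5,"x": 0,"y": 0,"z": -1,"roll": 0}])

```text
t: 13.78
ee_pos: [0.6552, 0.2321, 0.6109]
tool_rot: [1.753, 2.548, -0.03]
wrist_force: [-0.1, 0.4, -0.6]
grip_width: 0.312
finger_force: 32.1
```

```bash
python3 -c "
from h import *
st()"
```

```text
13.78 [0.6552 0.2321 0.6109] tilt out 0.014 side -0.05 yaw 1.936 q [-0.66  0.49  0.44  0.76 -0.16  1.91  0.05] F [-0.1  0.4 -0.6] 0.312
```

play_rows(increments=[{"hand": -0.5,"x": 0,"y": 0,"z": -1,"roll": 0},{"hand": -0.5,"x": 0,"y": 0,"z": -1,"roll": 0},{"hand": -0.5,"x": 0,"y": 0,"z": -1,"roll": 0},{"hand": -0.5,"x": 0,"y": 0,"z": -1,"roll": 0},{"hand": -0.5,"x": 0,"y": 0,"z": -1,"roll": 0},{"hand": -0.5,"x": 0,"y": 0,"z": -1,"roll": 0},{"hand": -0.5,"x": 0,"y": 0,"z": -1,"roll": 0},{"hand": -0.5,"x": 0,"y": 0,"z": -1,"roll": 0}])

```text
t: 14.45
ee_pos: [0.5636, 0.2105, 0.7627]
tool_rot: [1.658, 2.433, 0.25]
wrist_force: [0.1, -0.1, -1.0]
grip_width: 0.312
finger_force: 32.1
```

```bash
python3 -c "
from h import *
st()"
```

```text
14.45 [0.5636 0.2105 0.7627] tilt out 0.246 side -0.044 yaw 1.938 q [-0.92  0.26  0.69  0.77 -0.14  1.91  0.04] F [ 0.1 -0.1 -1. ] 0.312
```

The tilt is accumulating outward (0.246). Continuing.

play_rows(increments=[{"hand": -0.5,"x": 0,"y": 0,"z": -1,"roll": 0},{"hand": -0.5,"x": 0,"y": 0,"z": -1,"roll": 0},{"hand": -0.5,"x": 0,"y": 0,"z": -1,"roll": 0},{"hand": -0.5,"x": 0,"y": 0,"z": -1,"roll": 0}])

```text
t: 14.78
ee_pos: [0.5075, 0.1951, 0.828]
tool_rot: [1.608, 2.367, 0.378]
wrist_force: [-0.7, 0.7, -1.1]
grip_width: 0.313
finger_force: 32.1
```

```bash
python3 -c "
from h import *
st()"
```

```text
14.78 [0.5075 0.1951 0.828 ] tilt out 0.355 side -0.041 yaw 1.937 q [-1.32  0.15  1.06  0.78 -0.11  1.92  0.04] F [-0.7  0.7 -1.1] 0.313
```

play_rows(increments=[{"hand": -0.5,"x": 0,"y": 0,"z": -1,"roll": 0},{"hand": -0.5,"x": 0,"y": 0,"z": -1,"roll": 0},{"hand": -0.5,"x": 0,"y": 0,"z": 0,"roll": 0},{"hand": -0.5,"x": 0,"y": 0,"z": 0,"roll": 0}])

```text
t: 15.12
ee_pos: [0.4877, 0.1923, 0.8601]
tool_rot: [1.575, 2.328, 0.444]
wrist_force: [-0.4, 0.8, -2.4]
grip_width: 0.316
finger_force: 32.2
```

```bash
python3 -c "
from h import *
st()"
```

```text
15.12 [0.4877 0.1923 0.8601] tilt out 0.415 side -0.041 yaw 1.937 q [-1.58  0.15  1.38  0.76 -0.14  1.92  0.07] F [-0.4  0.8 -2.4] 0.316
```

play_rows(increments=[{"hand": -0.5,"x": 0,"y": 0,"z": -1,"roll": 0},{"hand": -0.5,"x": 0,"y": 0,"z": -0.5,"roll": 0},{"hand": -0.5,"x": 0,"y": 0,"z": 0,"roll": 0},{"hand": -0.5,"x": 0,"y": 0,"z": 0,"roll": 0}])

```text
t: 15.45
ee_pos: [0.4715, 0.1889, 0.8772]
tool_rot: [1.555, 2.309, 0.482]
wrist_force: [0.4, 0.6, -1.3]
grip_width: 0.309
finger_force: 32.2
```

```bash
python3 -c "
from h import *
st()"
```

```text
15.45 [0.4715 0.1889 0.8772] tilt out 0.447 side -0.039 yaw 1.94 q [-1.82  0.07  1.45  0.76  0.    1.92 -0.  ] F [ 0.4  0.6 -1.3] 0.309
```

Tilt is now 0.464 rad outward. I'll compute the descent.

```bash
cat >> h.py <<'E'
def go(tgt):
    s,T=st();d=T[:3,:3].T@(np.array(tgt)-s["ee_pos"]);print("units/0.04:",(d/.04).round(3),"norm",np.linalg.norm(d).round(4))
def preTCP(a,d=.036,q=.47,y=.001,hx=.6826,hy=.2247,th=.3134):
    D=np.array([-np.sin(q),0,np.cos(q)]);P=np.array([0,y,.08])+D*(.135+a+d);return loc(hx,hy,th,P)[0]
E
python3 -c "
from h import *
go([.52,.18,.40]);print(preTCP(.065))
s,T=st();print(T[:3,:3].round(3))"
```

```text
15.45 [0.4715 0.1889 0.8772] tilt out 0.447 side -0.039 yaw 1.94 q [-1.82  0.07  1.45  0.76  0.    1.92 -0.  ] F [ 0.4  0.6 -1.3] 0.309
units/0.04: [ 0.206 -4.366 11.168] norm 0.4797
[0.58061663 0.19270038 0.29041012]
15.45 [0.4715 0.1889 0.8772] tilt out 0.447 side -0.039 yaw 1.94 q [-1.82  0.07  1.45  0.76  0.    1.92 -0.  ] F [ 0.4  0.6 -1.3] 0.309
[[-0.36   0.824  0.437]
 [ 0.93   0.353  0.101]
 [-0.071  0.443 -0.894]]
```

play_rows(increments=[{"hand": -0.5,"x": 0.015,"y": -0.22,"z": 0.55,"roll": 0},{"hand": -0.5,"x": 0.015,"y": -0.22,"z": 0.55,"roll": 0},{"hand": -0.5,"x": 0.015,"y": -0.22,"z": 0.55,"roll": 0},{"hand": -0.5,"x": 0.015,"y": -0.22,"z": 0.55,"roll": 0},{"hand": -0.5,"x": 0.015,"y": -0.22,"z": 0.55,"roll": 0},{"hand": -0.5,"x": 0.015,"y": -0.22,"z": 0.55,"roll": 0},{"hand": -0.5,"x": 0.015,"y": -0.22,"z": 0.55,"roll": 0},{"hand": -0.5,"x": 0,"y": 0,"z": 0,"roll": 0.11}])

```text
t: 16.12
ee_pos: [0.484, 0.1802, 0.72]
tool_rot: [1.647, 2.281, 0.462]
wrist_force: [-0.0, -0.3, -0.8]
grip_width: 0.314
finger_force: 32.2
```

```bash
python3 -c "
from h import *
go([.53,.18,.40])"
```

```text
16.12 [0.484  0.1802 0.72  ] tilt out 0.42 side -0.043 yaw 1.881 q [-1.71 -0.29  0.76  1.3   0.49  1.69 -0.47] F [-0.  -0.3 -0.8] 0.314
units/0.04: [ 0.009 -2.368  7.727] norm 0.3233
```

play_rows(increments=[{"hand": -0.5,"x": 0,"y": -0.2,"z": 0.64,"roll": 0},{"hand": -0.5,"x": 0,"y": -0.2,"z": 0.64,"roll": 0},{"hand": -0.5,"x": 0,"y": -0.2,"z": 0.64,"roll": 0},{"hand": -0.5,"x": 0,"y": -0.2,"z": 0.64,"roll": 0},{"hand": -0.5,"x": 0,"y": -0.2,"z": 0.64,"roll": 0},{"hand": -0.5,"x": 0,"y": -0.2,"z": 0.64,"roll": 0},{"hand": -0.5,"x": 0,"y": -0.2,"z": 0.64,"roll": 0},{"hand": -0.5,"x": 0,"y": -0.2,"z": 0.64,"roll": 0}])

```text
t: 16.78
ee_pos: [0.5154, 0.1809, 0.5106]
tool_rot: [1.649, 2.277, 0.47]
wrist_force: [0.1, 0.2, -1.0]
grip_width: 0.311
finger_force: 32.2
```

```bash
python3 -c "
from h import *
go([.53,.18,.36])"
```

```text
16.78 [0.5154 0.1809 0.5106] tilt out 0.424 side -0.041 yaw 1.878 q [-1.54 -0.31  0.77  1.77  0.46  1.23 -0.52] F [ 0.1  0.2 -1. ] 0.311
units/0.04: [ 0.028 -1.289  3.556] norm 0.1513
```

play_rows(increments=[{"hand": -0.5,"x": 0,"y": -0.2,"z": 0.55,"roll": 0},{"hand": -0.5,"x": 0,"y": -0.2,"z": 0.55,"roll": 0},{"hand": -0.5,"x": 0,"y": -0.2,"z": 0.55,"roll": 0},{"hand": -0.5,"x": 0,"y": -0.2,"z": 0.55,"roll": 0}])

```text
t: 17.12
ee_pos: [0.5247, 0.1796, 0.4176]
tool_rot: [1.65, 2.277, 0.47]
wrist_force: [-0.1, -0.1, -1.4]
grip_width: 0.319
finger_force: 32.2
```

```bash
python3 -c "
from h import *
go([.54,.18,.36])"
```

```text
17.12 [0.5247 0.1796 0.4176] tilt out 0.424 side -0.041 yaw 1.878 q [-1.56 -0.27  0.87  1.94  0.46  1.01 -0.53] F [-0.1 -0.1 -1.4] 0.319
units/0.04: [-0.045 -0.279  1.464] norm 0.0597
```

```bash
python3 -c "
from h import *
go(preTCP(.07))"
```

```text
17.12 [0.5247 0.1796 0.4176] tilt out 0.424 side -0.041 yaw 1.878 q [-1.56 -0.27  0.87  1.94  0.46  1.01 -0.53] F [-0.1 -0.1 -1.4] 0.319
units/0.04: [ 0.019 -0.058  3.365] norm 0.1346
```

play_rows(increments=[{"hand": -0.5,"x": 0,"y": 0,"z": 0.7,"roll": 0},{"hand": -0.5,"x": 0,"y": 0,"z": 0.7,"roll": 0},{"hand": -0.5,"x": 0,"y": 0,"z": 0.7,"roll": 0},{"hand": -0.5,"x": 0.02,"y": -0.06,"z": 0.7,"roll": 0},{"hand": -0.5,"x": 0,"y": 0,"z": 0.4,"roll": 0},{"hand": -0.5,"x": 0,"y": 0,"z": 0,"roll": 0},{"hand": -0.5,"x": 0,"y": 0,"z": 0,"roll": 0}])

```text
t: 17.7
ee_pos: [0.5696, 0.1913, 0.3095]
tool_rot: [1.652, 2.286, 0.456]
wrist_force: [0.4, -0.0, -0.5]
grip_width: 0.315
finger_force: 32.2
```

```bash
python3 - <<'E'
from h import *;import cv2
go(preTCP(.07))
snap("w8");w=cv2.imread("pics/w8.png")
T=np.load("w8.npy");q=.47
print("tip",proj(W,loc(.6826,.2247,.3134,[[-.135*np.sin(q),y+.001,.08+.135*np.cos(q)] for y in(-.015,0,.015)]),T).round(1).tolist())
cv2.imwrite("pics/w8c.png",cv2.resize(w[100:384,112:392],(600,600*284//280),interpolation=cv2.INTER_CUBIC)[:600])
E
```

```text
17.7 [0.5696 0.1913 0.3095] tilt out 0.413 side -0.041 yaw 1.881 q [-1.63  0.13  1.27  2.02 -0.08  0.66 -0.01] F [ 0.4 -0.  -0.5] 0.315
units/0.04: [-0.035  0.046  0.426] norm 0.0172
17.7 pos [0.5696 0.1913 0.3095] yaw 1.8806 zt [ 0.4055  0.0881 -0.9098] F [ 0.4 -0.  -0.5] w 0.315 q [-1.63  0.13  1.27  2.02 -0.08  0.66 -0.01]
tip [[257.6, 198.9], [257.9, 184.4], [258.3, 169.4]]
```

View pics/w8c.png

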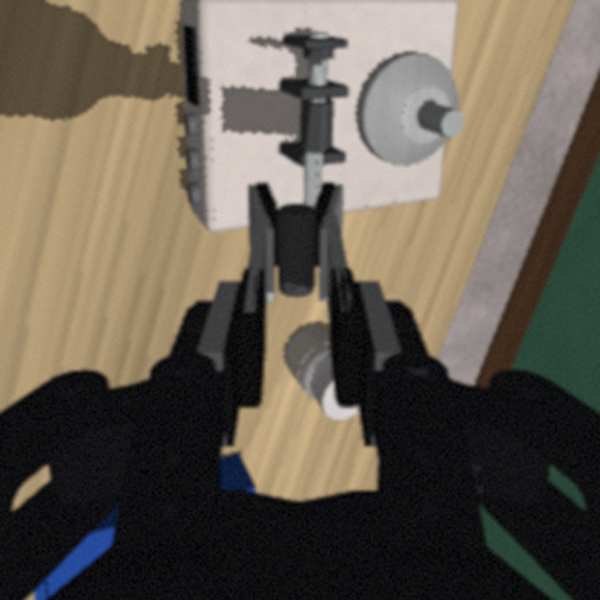

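The wrist crop (scale 1/0.467, offset (112,100)) shows the clamp barrel centred at about (297,250) with the jaws on either side. The lever is behind it at about (315,180), heading into the mouth. I'll now target the pivot directly.

```bash
cat >> h.py <<'E'
def pivgo(a,piv=(.0,.0,.036),q=.47,y=.0008,tip=.135):
    s,T=st();D=np.array([-np.sin(q),0,np.cos(q)])
    P=loc(.6826,.2247,.3134,np.array([0,y,.08])+D*(tip+a))[0]
    cur=s["ee_pos"]+T[:3,:3]@np.array(piv)
    d=T[:3,:3].T@(P-cur);print("a",a,"units",(d/.04).round(3))
    return cur,P
E
python3 - <<'E'
from h import *
HE=W["hand_eye"]
for a in(-.004,0,.004,.008):
  for d in(.030,.036,.042): print(a,d,proj(W,[[a,0,d]],HE).round(1))
for a in(.06,.006): pivgo(a)
E
```

```text
-0.004 0.03 [[251.3 230.7]]
-0.004 0.036 [[251.3 227.1]]
-0.004 0.042 [[251.3 223.7]]
0 0.03 [[251.3 225.2]]
0 0.036 [[251.3 221.7]]
0 0.042 [[251.3 218.4]]
0.004 0.03 [[251.3 219.5]]
0.004 0.036 [[251.3 216.2]]
0.004 0.042 [[251.3 213. ]]
0.008 0.03 [[251.3 213.8]]
0.008 0.036 [[251.3 210.6]]
0.008 0.042 [[251.3 207.6]]
17.75 [0.5701 0.1914 0.3109] tilt out 0.415 side -0.038 yaw 1.881 q [-1.63  0.12  1.27  2.02 -0.08  0.66 -0.01] F [-0.6 -0.6 -1.3] 0.312
a 0.06 units [0.006 0.068 0.698]
17.75 [0.5701 0.1914 0.3109] tilt out 0.415 side -0.038 yaw 1.881 q [-1.63  0.12  1.27  2.02 -0.08  0.66 -0.01] F [-0.6 -0.6 -1.3] 0.312
a 0.006 units [0.057 0.125 2.046]
```

play_rows(increments=[{"hand": -0.5,"x": -0.05,"y": 0.07,"z": 0.3,"roll": 0},{"hand": -0.5,"x": 0,"y": 0,"z": 0.3,"roll": 0},{"hand": -0.5,"x": 0,"y": 0,"z": 0.3,"roll": 0},{"hand": -0.5,"x": 0,"y": 0.02,"z": 0.2,"roll": 0},{"hand": -0.5,"x": 0,"y": 0.02,"z": 0.2,"roll": 0},{"hand": -0.5,"x": 0,"y": 0,"z": 0,"roll": 0},{"hand": -0.5,"x": 0,"y": 0,"z": 0,"roll": 0}])

```text
t: 18.33
ee_pos: [0.5958, 0.1973, 0.2676]
tool_rot: [1.651, 2.289, 0.47]
wrist_force: [-0.7, -0.4, -0.3]
grip_width: 0.309
finger_force: 32.2
```

```bash
python3 - <<'E'
from h import *
for a in(.03,.006): pivgo(a,(.0034,0,.036))
E
```

```text
18.33 [0.5958 0.1973 0.2676] tilt out 0.418 side -0.033 yaw 1.884 q [-1.35  0.26  1.06  2.02 -0.32  0.57  0.19] F [-0.7 -0.4 -0.3] 0.309
a 0.03 units [-0.047 -0.053  0.189]
18.33 [0.5958 0.1973 0.2676] tilt out 0.418 side -0.033 yaw 1.884 q [-1.35  0.26  1.06  2.02 -0.32  0.57  0.19] F [-0.7 -0.4 -0.3] 0.309
a 0.006 units [-0.027 -0.03   0.789]
```

play_rows(increments=[{"hand": -0.5,"x": -0.04,"y": -0.04,"z": 0.15,"roll": 0},{"hand": -0.5,"x": 0,"y": 0,"z": 0.15,"roll": 0},{"hand": -0.5,"x": 0,"y": 0.01,"z": 0.15,"roll": 0},{"hand": -0.5,"x": 0,"y": 0.01,"z": 0.15,"roll": 0},{"hand": -0.5,"x": 0,"y": 0,"z": 0.1,"roll": 0},{"hand": -0.5,"x": 0,"y": 0,"z": 0,"roll": 0},{"hand": -0.5,"x": 0,"y": 0,"z": 0,"roll": 0}])

```text
t: 18.92
ee_pos: [0.6071, 0.1985, 0.2404]
tool_rot: [1.649, 2.289, 0.466]
wrist_force: [0.7, 0.4, -1.0]
grip_width: 0.315
finger_force: 32.1
```

```bash
python3 - <<'E'
from h import *
pivgo(.006,(.0034,0,.036))
E
```

```text
18.92 [0.6071 0.1985 0.2404] tilt out 0.417 side -0.035 yaw 1.884 q [-1.25  0.32  0.97  2.03 -0.41  0.53  0.27] F [ 0.7  0.4 -1. ] 0.315
a 0.006 units [0.01  0.005 0.052]
```

play_rows(increments=[{"hand": -0.5,"x": 0,"y": 0,"z": 0.04,"roll": 0},{"hand": -0.5,"x": 0,"y": 0,"z": 0.04,"roll": 0},{"hand": -0.5,"x": 0,"y": 0,"z": 0,"roll": 0}])

```text
t: 19.17
ee_pos: [0.609, 0.1988, 0.2399]
tool_rot: [1.651, 2.288, 0.47]
wrist_force: [-15.5, -3.6, 23.2]
grip_width: 0.308
finger_force: 35.9
```

play_rows(increments=[{"hand": -0.5,"x": 0,"y": 0,"z": 0.04,"roll": 0},{"hand": -0.5,"x": 0,"y": 0,"z": 0,"roll": 0}])

```text
t: 19.33
ee_pos: [0.6111, 0.1993, 0.2404]
tool_rot: [1.65, 2.286, 0.475]
wrist_force: [-22.3, -5.9, 34.7]
grip_width: 0.312
finger_force: 36.3
```

play_rows(increments=[{"hand": -0.5,"x": 0,"y": -0.03,"z": -0.06,"roll": 0},{"hand": -0.5,"x": 0,"y": 0,"z": 0,"roll": 0}])

```text
t: 19.5
ee_pos: [0.6088, 0.199, 0.2402]
tool_rot: [1.648, 2.286, 0.473]
wrist_force: [2.7, 0.2, 2.1]
grip_width: 0.313
finger_force: 32.1
```

```bash
python3 - <<'E'
from h import *;import cv2
pivgo(.006,(.0034,0,.036))
snap("w9");T=np.load("w9.npy")
for q in(.4,.44,.47,.5):
    print(q,"P",proj(W,loc(.6826,.2247,.3134,(-.09*np.sin(q),.046,.08+.09*np.cos(q))),T).round(1),"lev mid x-faces s=.06,.08",[proj(W,loc(.6826,.2247,.3134,(-s*np.sin(q)+e*np.cos(q),.013,.08+s*np.cos(q)+e*np.sin(q))),T).round(1).tolist() for s in (.05,.07) for e in(-.004,.004)])
g=cv2.cvtColor(cv2.imread("pics/w9.png"),cv2.COLOR_BGR2GRAY)
print(g[110:190:4,220:300:2])
E
```

```text
19.5 [0.6088 0.199  0.2402] tilt out 0.422 side -0.034 yaw 1.884 q [-1.25  0.32  0.97  2.03 -0.42  0.52  0.28] F [2.7 0.2 2.1] 0.313
a 0.006 units [ 0.009 -0.039  0.03 ]
19.5 pos [0.6088 0.199  0.2402] yaw 1.884 zt [ 0.4118  0.0976 -0.906 ] F [2.7 0.2 2.1] w 0.313 q [-1.25  0.32  0.97  2.03 -0.42  0.52  0.28]
0.4 P [[260.2 138.7]] lev mid x-faces s=.06,.08 [[[252.5, 167.2]], [[260.7, 167.2]], [[253.4, 172.4]], [[262.2, 172.4]]]
0.44 P [[255.7 138.6]] lev mid x-faces s=.06,.08 [[[250.4, 167.1]], [[258.7, 167.2]], [[250.3, 172.3]], [[259.1, 172.4]]]
0.47 P [[252.4 138.6]] lev mid x-faces s=.06,.08 [[[248.9, 167.0]], [[257.1, 167.2]], [[248.0, 172.2]], [[256.8, 172.4]]]
0.5 P [[249.  138.5]] lev mid x-faces s=.06,.08 [[[247.4, 167.0]], [[255.6, 167.2]], [[245.7, 172.1]], [[254.5, 172.4]]]
[[204 204 206 203 201 200 202 202 205 206 204 204 203 201 202 205 204 205
  204 202 201 205 204 205 203 205 207 207 206 205 205 203 204 206 206 203
  206 206 206 207]
 [206 205 204 202 203 206 203 204 207 205 198 123 128 141 119 165 194 201
  204 206 206 207 208 206 204 204 207 205 205 205 208 206 208 
[... 2337 characters left out ...]
 159 159 158
  159 162 162 162]
 [198 193 153 152 193 177 146 137 162 122 118 109  64  36  43  60  68  65
   66  73  66 107 203 204 206 206 205 206 205 146  82 136 159 159 158 158
  157 159 160 161]
 [209 207 211 207 208 206 205 180 117 116  90  71  42  34  37  63  68  66
   64  71  64 106 204 209 208 207 209 208 205 203 130  95 144 159 155 154
  156 156 158 158]
 [207 203 206 207 204 204 134  34  30  25  28  33  32  36  44  65  67  65
   68  73  60  45 100 175 201 205 206 204 203 201 202 177 104 127 154 154
  154 156 152 154]
 [206 205 207 204 186 133  98  10   9  18  28  27  32  25  38  62  68  66
   66  67  49  46  16  17  15  88 146 200 203 204 205 204 206 194 142 136
  149 151 152 153]]
```

play_rows(increments=[{"hand": -0.3,"x": 0,"y": 0,"z": 0.03,"roll": 0},{"hand": -0.2,"x": 0,"y": 0,"z": 0.03,"roll": 0},{"hand": -0.12,"x": 0,"y": 0,"z": 0.03,"roll": 0},{"hand": -0.06,"x": 0,"y": 0,"z": 0.03,"roll": 0}])

```text
t: 19.88
ee_pos: [0.6092, 0.1991, 0.2341]
tool_rot: [1.649, 2.289, 0.468]
wrist_force: [-7.7, -2.0, 12.5]
grip_width: 0.468
finger_force: 9.4
```

play_rows(increments=[{"hand": 0,"x": 0,"y": 0,"z": 0.02,"roll": 0},{"hand": 0.05,"x": 0,"y": 0,"z": 0.02,"roll": 0},{"hand": 0.1,"x": 0,"y": 0,"z": 0,"roll": 0}])

```text
t: 20.13
ee_pos: [0.6099, 0.1994, 0.2322]
tool_rot: [1.649, 2.289, 0.467]
wrist_force: [2.1, 0.6, 0.0]
grip_width: 0.549
finger_force: 1.2
```

play_rows(increments=[{"hand": 0.5,"x": 0,"y": 0,"z": 0,"roll": 0},{"hand": 1,"x": 0,"y": 0,"z": 0,"roll": 0},{"hand": 1,"x": 0,"y": 0,"z": 0,"roll": 0},{"hand": 1,"x": 0,"y": 0,"z": -0.3,"roll": 0},{"hand": 1,"x": 0,"y": 0,"z": -0.6,"roll": 0},{"hand": 1,"x": 0,"y": 0,"z": -0.6,"roll": 0},{"hand": 1,"x": 0,"y": 0,"z": -0.6,"roll": 0},{"hand": 1,"x": 0,"y": 0,"z": -0.6,"roll": 0},{"hand": 1,"x": 0,"y": 0,"z": 0,"roll": 0}])

```text
t: 20.88
ee_pos: [0.5672, 0.1938, 0.3268]
tool_rot: [1.641, 2.295, 0.476]
wrist_force: [-0.0, 0.6, 0.2]
grip_width: 1.002
finger_force: 0.0
```

```bash
python3 - <<'E'
from h import *;import cv2
st();snap("w10");w=cv2.imread("pics/w10.png");T=np.load("w10.npy")
a=grab_frame("side")[:,:,::-1]
# average several side frames for noise
A=np.mean([grab_frame("side")[:,:,::-1].astype(float) for _ in range(3)],0).astype(np.uint8);cv2.imwrite("pics/s10.png",A)
L=lambda P:loc(.6826,.2247,.3134,P)
for q in(.42,.45,.47,.5):
    D=np.array([-np.sin(q),0,np.cos(q)]);b=np.array([0,.0008,.08])
    print(q,"P",proj(W,L((-.09*np.sin(q),.046,.08+.09*np.cos(q))),T).round(1),"tip,pivot,wtop W",[proj(W,L(b+D*k),T)[0].round(1).tolist() for k in(.135,.141,.204)],"S",[proj(S,L(b+D*k))[0].round(1).tolist() for k in(.135,.141,.204)],proj(S,L((-.09*np.sin(q),.046,.08+.09*np.cos(q))))[0].round(1))
cv2.imwrite("pics/c10.png",np.hstack([cv2.resize(A[95:185,175:255],(400,450),interpolation=cv2.INTER_CUBIC),cv2.resize(w[60:285,156:356],(400,450),interpolation=cv2.INTER_CUBIC)]))
E
```

```text
20.88 [0.5672 0.1938 0.3268] tilt out 0.421 side -0.028 yaw 1.892 q [-1.74  0.06  1.35  2.01  0.02  0.69 -0.09] F [-0.   0.6  0.2] 1.002
20.8833 pos [0.5672 0.1938 0.3268] yaw 1.8924 zt [ 0.4089  0.1032 -0.9067] F [-0.   0.6  0.2] w 1.002 q [-1.74  0.06  1.35  2.01  0.02  0.69 -0.09]
0.42 P [[256.9 135. ]] tip,pivot,wtop W [[257.2, 184.6], [257.4, 186.3], [260.2, 209.4]] S [[203.6, 123.4], [202.7, 122.2], [193.5, 108.2]] [198.3 125.6]
0.45 P [[254.5 134.9]] tip,pivot,wtop W [[253.2, 184.5], [253.2, 186.2], [252.6, 209.2]] S [[202.6, 124.6], [201.7, 123.4], [192.0, 110.1]] [197.7 126.3]
0.47 P [[252.9 134.9]] tip,pivot,wtop W [[250.6, 184.5], [250.4, 186.2], [247.5, 209.1]] S [[202.0, 125.4], [201.0, 124.2], [190.9, 111.3]] [197.3 126.8]
0.5 P [[250.6 134.8]] tip,pivot,wtop W [[246.7, 184.3], [246.2, 186.0], [239.8, 208.8]] S [[201.0, 126.5], [200.1, 125.4], [189.4, 113.2]] [196.7 127.6]
```

View pics/c10.png

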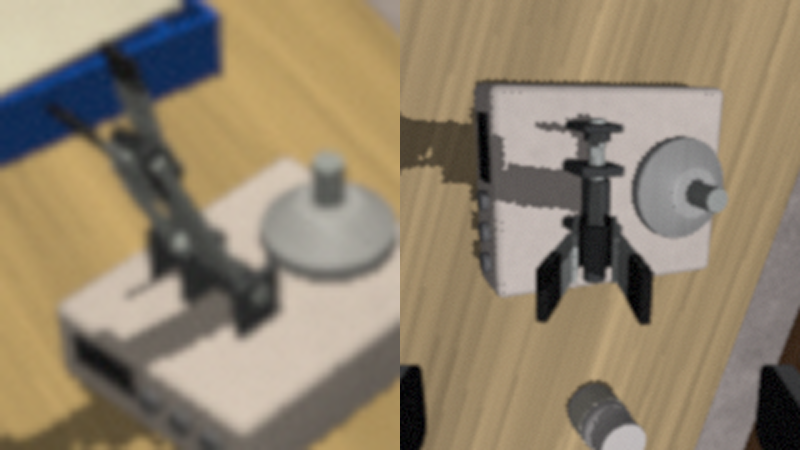

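The left half shows the clamp seated on the leaning lever. In the right half the wings are symmetric at (547,290) and (640,290), with the barrel at (596,250). The lever seems to have shifted slightly, so I'll measure numerically.

```bash
python3 - <<'E'
from h import *;import cv2
T=np.load("w10.npy");g=cv2.cvtColor(cv2.imread("pics/w10.png"),cv2.COLOR_BGR2GRAY)
L=lambda P:loc(.6826,.2247,.3134,P)
print("hinge y=.06,.046,.03,-.02",proj(W,L([(0,.06,.08),(0,.046,.08),(0,.03,.08),(0,-.02,.08)]),T).round(1).tolist())
print("corners",proj(W,L([(-.07,.08,.055),(.13,.08,.055),(-.07,-.08,.055)]),T).round(1).tolist())
print("rows117.. cols 236..280");print(g[117:150:2,236:282:2])
print("wings rows 190-222 step4, cols 220-286");print(g[164:224:4,220:288:2])
E
```

```text
hinge y=.06,.046,.03,-.02 [[255.0, 117.3], [254.8, 127.4], [254.5, 138.6], [253.6, 172.1]]
corners [[201.5, 101.3], [319.4, 103.4], [205.0, 209.8]]
rows117.. cols 236..280
[[183 182 184 182 152 111 132 137 182 182 182 183 186 183 183 181 183 184
  181 186 185 184 185]
 [183 162 133 113  94  80  80  81 113 125 133 154 179 185 184 186 184 185
  184 186 186 186 184]
 [171 142  38  32  29  34  32  50  99 127 134 104  90 121 145 164 183 185
  183 187 184 183 186]
 [100  80  29  25  28  26  40  49  57  55  51  57  53  55  48  77 161 187
  186 186 187 186 187]
 [116 110 112  70  57  47  39  56  56  57  57  60  60  74  75  96 166 184
  185 184 184 186 187]
 [180 178 177 105  90  87  42  34  54  59  60  63  71 163 172 177 184 186
  185 183 186 183 184]
 [184 183 183 176 145  88  47  48  57  59  63  62  81 170 181 183 184 184
  182 183 185 183 184]
 [181 182 181 184 141  88  81  68  58  62 100 114 159 180 185 183 182 183
  181 182 182 182 183]
 [182 181 184 184 149  88  87  81 101 108 139 145 181 181 183 185 185 183
  184 183 183 181 173]
 [183 184 184 187 140  89  89  81 143 150 141 156 184 1
[... 2176 characters left out ...]
 175  70   8  16  20  15  15  54  97 125 135 137 132 128 132 136 135
  134 135 140 149 146  97  48   9   3   3  18  26  30 101 137 140]
 [146 143  63  26  26  15  16  17  69 130 133 133 133 132 135 133 134 134
  134 138 147 154 157 162 108  14   1  13  20  25  26 108 144 144]
 [146 142  62  21  26  17  10  65 130 135 133 135 133 135 137 134 138 135
  138 136 144 155 161 162 152  92   2   9  20  28  34 115 144 144]
 [148 138  62  23  26  23  90 135 136 134 137 133 133 139 134 137 136 138
  140 142 150 159 161 157 151 152  95  16  21  28  41 125 146 145]
 [143 136  96  60  56 115 140 136 138 135 133 134 136 135 139 139 137 138
  139 148 157 162 159 153 154 155 149 103  29  26  55 139 145 145]]
```

play_rows(increments=[{"hand": 1,"x": 0,"y": 0.6,"z": 0,"roll": 0},{"hand": 1,"x": 0,"y": 0.6,"z": 0,"roll": 0},{"hand": 1,"x": 0,"y": 0.6,"z": 0,"roll": 0},{"hand": 1,"x": 0,"y": 0.6,"z": 0,"roll": 0},{"hand": 1,"x": 0,"y": 0,"z": 0,"roll": 0},{"hand": 1,"x": 0,"y": 0,"z": 0,"roll": 0}])

```text
t: 21.63
ee_pos: [0.6517, 0.2166, 0.3635]
tool_rot: [1.65, 2.286, 0.464]
wrist_force: [0.0, -0.9, -0.4]
grip_width: 1.0
finger_force: 0.0
```

```bash
python3 - <<'E'
from h import *;import cv2
st();snap("w11");T=np.load("w11.npy");g=cv2.cvtColor(cv2.imread("pics/w11.png"),cv2.COLOR_BGR2GRAY)
L=lambda P:loc(.6826,.2247,.3134,P)
print("hinge y=.06,.046,.03",proj(W,L([(0,.06,.08),(0,.046,.08),(0,.03,.08)]),T).round(1).tolist())
for q in(.42,.45,.47,.5):
    D=np.array([-np.sin(q),0,np.cos(q)]);b=np.array([0,.0008,.08])
    print(q,"P",proj(W,L((-.09*np.sin(q),.046,.08+.09*np.cos(q))),T).round(1),"tip,pivot,wtop W",[proj(W,L(b+D*k),T)[0].round(1).tolist() for k in(.135,.141,.204)])
u,v=proj(W,L((-.041,.046,.16)),T)[0].astype(int);print(u,v,"cols from",u-20,"rows from",v-16);print(g[v-16:v+17:2,u-20:u+46:2])
D=np.array([-np.sin(.455),0,np.cos(.455)]);u,v=proj(W,L(b+D*.204),T)[0].astype(int);print("wing",u,v,"cols from",u-50,"rows from",v-40);print(g[v-40:v+25:4,u-50:u+60:2])
E
```

```text
21.63 [0.6517 0.2166 0.3635] tilt out 0.417 side -0.038 yaw 1.882 q [-1.33  0.3   1.11  1.77 -0.33  0.81  0.2 ] F [ 0.  -0.9 -0.4] 1.0
21.6333 pos [0.6517 0.2166 0.3635] yaw 1.8822 zt [ 0.4083  0.0923 -0.9082] F [ 0.  -0.9 -0.4] w 1.0 q [-1.33  0.3   1.11  1.77 -0.33  0.81  0.2 ]
hinge y=.06,.046,.03 [[187.9, 111.1], [188.4, 121.4], [189.1, 132.9]]
0.42 P [[172.3 128.4]] tip,pivot,wtop W [[164.5, 178.7], [162.8, 180.4], [139.9, 203.1]]
0.45 P [[169.9 128.3]] tip,pivot,wtop W [[160.5, 178.6], [158.6, 180.3], [132.1, 203.0]]
0.47 P [[168.3 128.3]] tip,pivot,wtop W [[157.9, 178.6], [155.7, 180.2], [126.9, 202.9]]
0.5 P [[165.9 128.2]] tip,pivot,wtop W [[153.9, 178.5], [151.6, 180.1], [119.3, 202.6]]
168 128 cols from 148 rows from 112
[[ 91  91  90 100 180 197 197 195 196 193 194 195 194 186 182 176 142  91
  103  96 146 174 170 192 195 197 196 195 194 194 194 194 195]
 [ 92  93  94  93 136 177 183 171 184 183 178 192 194 143  78  67  54  62
  105 144 158 128  76 134 172 183 193 195 195 195 199 195 197]
 [ 92  93  95  93  91  92 103  89 102 105 102 120 163  81  25  30  40  44
   60  75 
[... 5205 characters left out ...]
9 144
  139]
 [142 142 141 142 137 149 152 147 142 142 146 147 136 132 141 147 146 146
  140 133 130 133 135 138 136 129 129 135 139 138 134 133 134 143 147 144
  144 142 142 148 152 153 155 156 151 143 147 152 148 146 145 143 139 142
  140]
 [141 144 148 140 136 146 150 144 141 146 148 143 132 133 142 145 144 140
  138 128 131 133 137 137 131 126 131 140 139 135 134 129 139 145 143 141
  141 141 147 149 151 153 155 150 145 147 152 152 149 147 145 141 143 138
  141]
 [141 144 147 140 135 142 149 143 139 146 145 139 133 136 145 146 144 142
  134 125 125 132 137 135 129 128 135 139 135 134 134 132 144 144 141 140
  140 144 148 150 153 153 154 149 144 151 152 149 149 147 143 143 143 140
  139]]
```

play_rows(increments=[{"hand": 1,"x": 0,"y": 0.5,"z": 0.4,"roll": 0},{"hand": 1,"x": 0,"y": 0.5,"z": 0.4,"roll": 0},{"hand": 1,"x": 0,"y": 0.2,"z": 0.6,"roll": 0},{"hand": 1,"x": 0,"y": 0,"z": 0.6,"roll": 0},{"hand": 1,"x": 0,"y": 0,"z": 0,"roll": 0},{"hand": 1,"x": 0,"y": 0,"z": 0,"roll": 0}])

```text
t: 22.18
ee_pos: [0.7229, 0.2398, 0.3104]
tool_rot: [1.65, 2.291, 0.464]
wrist_force: [-0.4, 1.2, 1.3]
grip_width: 1.003
finger_force: 0.0
```

```bash
python3 - <<'E'
from h import *;import cv2
st();snap("w12");T=np.load("w12.npy");g=cv2.cvtColor(cv2.imread("pics/w12.png"),cv2.COLOR_BGR2GRAY)
L=lambda P:loc(.6826,.2247,.3134,P)
print("hinge y=.06,.046,.03",proj(W,L([(0,.06,.08),(0,.046,.08),(0,.03,.08)]),T).round(1).tolist())
for q in(.42,.45,.47,.5):
    D=np.array([-np.sin(q),0,np.cos(q)]);b=np.array([0,.0008,.08])
    print(q,"P",proj(W,L((-.09*np.sin(q),.046,.08+.09*np.cos(q))),T).round(1),"tip,pivot,wtop W",[proj(W,L(b+D*k),T)[0].round(1).tolist() for k in(.135,.141,.204)])
u,v=proj(W,L((-.041,.046,.16)),T)[0].astype(int);u0=max(u-24,0);print(u,v,"cols from",u0,"rows from",v-24);print(g[v-24:v+24:3,u0:u0+84:2])
E
```

```text
22.18 [0.7229 0.2398 0.3104] tilt out 0.415 side -0.035 yaw 1.885 q [-1.09  0.49  0.94  1.66 -0.52  0.78  0.32] F [-0.4  1.2  1.3] 1.003
22.1833 pos [0.7229 0.2398 0.3104] yaw 1.885 zt [ 0.4054  0.0948 -0.9092] F [-0.4  1.2  1.3] w 1.003 q [-1.09  0.49  0.94  1.66 -0.52  0.78  0.32]
hinge y=.06,.046,.03 [[133.1, 114.6], [134.5, 127.2], [136.1, 141.2]]
0.42 P [[ 94. 138.]] tip,pivot,wtop W [[72.7, 207.3], [67.8, 210.4], [-5.9, 256.7]]
0.45 P [[ 90.8 138. ]] tip,pivot,wtop W [[67.3, 207.2], [62.0, 210.3], [-17.7, 256.5]]
0.47 P [[ 88.7 137.9]] tip,pivot,wtop W [[63.7, 207.1], [58.2, 210.2], [-25.4, 256.2]]
0.5 P [[ 85.6 137.9]] tip,pivot,wtop W [[58.5, 206.9], [52.6, 210.0], [-36.7, 255.7]]
88 137 cols from 64 rows from 113
[[ 69  91  91  90  91  92  90  91  91  88  94  91  90  93  89  93  92  90
   91  91  92  91  92  89  91  89  93  93  91  96  93  92  92  91  90  90
   91  90  92  91  93  93]
 [ 50  90  93  92  92  91  91  94  91  90  91  90  94  93  90  94  94  92
   91  93  91  91  91  90  93  91  90  91  91  91  93  89  85  85  83  80
   81  90  92  90  94  95]
 [ 26  89  91  91 
[... 1732 characters left out ...]
 [ 71  71  54  34  86  93  92  91  92  91  89  93  92  92  90  90  95  92
   95  91  94  94  93  94  93  93  92  93  74  31  29  33  32  33  32  32
   30  33  29  29  34  33]
 [ 72  71  58  27  81  90  92  90  91  93  90  92  93  91  91  93  93  91
   92  91  93  89  93  97  95  94  91  92  82  38  29  25  32  32  32  24
   32  33  34  25  27  34]
 [ 76  81  74  30  68  92  91  94  92  95  93  89  92  91  93  92  92  91
   92  92  92  93  94  93  95  90  93  92  93  91  86  81  38  32  51  69
   68  53  46  28  24  42]
 [141 137 141 135 121  95  92  92  90  94  94  93  92  94  92  92  93  92
   92  95  94  92  92  91  91  92  93  92  95  91  89  81  58  61  57  52
   49  36  33  31  28  37]]
```

```bash
python3 - <<'E'
from h import *;import cv2
L=lambda P:loc(.6826,.2247,.3134,P)
for n,c0,c1 in(("w12",60,146),("w11",140,200)):
    T=np.load(n+".npy");g=cv2.cvtColor(cv2.imread(f"pics/{n}.png"),cv2.COLOR_BGR2GRAY)
    for q in(.44,.47):
        D=np.array([-np.sin(q),0,np.cos(q)]);X=np.array([np.cos(q),0,np.sin(q)])
        print(n,q,"s=.03,.05,.07,.09,.1 y=.0158: e=-4,+4",[[proj(W,L(np.array([0,.0158,.08])+D*s+X*e),T)[0].round(1).tolist() for e in(-.004,.004)] for s in(.03,.05,.07,.09,.1)], "y=-.0142 e=+4",[proj(W,L(np.array([0,-.0142,.08])+D*s+X*.004),T)[0].round(1).tolist() for s in(.05,.09)])
    print("cols",c0);
    for r in range(148,196,4): print(r,g[r,c0:c1:2].tolist())
E
```

```text
w12 0.44 s=.03,.05,.07,.09,.1 y=.0158: e=-4,+4 [[[123.0, 158.5], [130.3, 158.6]], [[114.3, 162.5], [122.2, 162.7]], [[104.4, 167.2], [112.8, 167.3]], [[93.0, 172.5], [102.0, 172.7]], [[86.6, 175.5], [96.0, 175.7]]] y=-.0142 e=+4 [[125.9, 190.7], [107.1, 204.4]]
w12 0.47 s=.03,.05,.07,.09,.1 y=.0158: e=-4,+4 [[[122.2, 158.4], [129.5, 158.6]], [[112.9, 162.5], [120.6, 162.7]], [[102.3, 167.1], [110.5, 167.3]], [[90.0, 172.4], [98.9, 172.6]], [[83.2, 175.4], [92.4, 175.6]]] y=-.0142 e=+4 [[124.4, 190.7], [104.1, 204.4]]
cols 60
148 [68, 72, 74, 70, 47, 42, 89, 91, 90, 90, 92, 91, 92, 94, 91, 91, 90, 92, 91, 95, 93, 92, 92, 92, 91, 90, 94, 94, 93, 92, 74, 31, 26, 31, 29, 31, 28, 29, 28, 29, 30, 31, 30]
152 [65, 73, 72, 71, 58, 27, 81, 90, 92, 90, 91, 93, 90, 92, 93, 91, 91, 93, 93, 91, 92, 91, 93, 89, 93, 97, 95, 94, 91, 92, 82, 38, 29, 25, 32, 32, 32, 24, 32, 33, 34, 25, 27]
156 [111, 102, 99, 104, 101, 55, 68, 90, 89, 92, 92, 95, 92, 94, 91, 94, 92, 92, 92, 92, 92, 96, 93, 93, 93, 91, 93, 91, 92, 92, 91, 94, 94, 86, 42, 43, 50, 59, 51, 36, 30, 30, 24]
160 [140, 142, 142, 139, 140, 126,
[... 3063 characters left out ...]
 82, 89, 92, 115, 129]
176 [59, 74, 76, 54, 51, 50, 37, 32, 36, 32, 29, 36, 63, 60, 55, 51, 55, 77, 82, 82, 102, 174, 196, 194, 195, 192, 193, 196, 195, 192]
180 [59, 65, 79, 59, 52, 53, 40, 33, 34, 34, 26, 34, 38, 36, 53, 54, 79, 87, 78, 85, 165, 195, 194, 193, 194, 192, 195, 194, 195, 193]
184 [58, 57, 79, 64, 55, 56, 47, 35, 32, 31, 15, 17, 6, 19, 51, 55, 82, 82, 94, 166, 196, 190, 194, 194, 193, 192, 193, 191, 192, 192]
188 [57, 61, 75, 67, 56, 52, 54, 32, 24, 9, 8, 5, 7, 12, 44, 60, 82, 139, 192, 194, 190, 192, 192, 195, 193, 192, 192, 190, 190, 191]
192 [58, 55, 65, 74, 71, 145, 185, 77, 19, 14, 11, 6, 2, 12, 40, 66, 159, 193, 194, 191, 194, 194, 194, 196, 195, 193, 192, 187, 188, 190]
```

Vision and kinematics agree that the lever is about 0.015–0.02 rad short of the pointer, from the pressing. I'll go back around the clamp, hold it lightly and nudge the lever.

play_rows(increments=[{"hand": 1,"x": 0,"y": 0,"z": -0.7,"roll": 0},{"hand": 1,"x": 0,"y": 0,"z": -0.7,"roll": 0},{"hand": 1,"x": 0,"y": -0.3,"z": -0.6,"roll": 0},{"hand": 1,"x": 0,"y": -0.7,"z": 0,"roll": 0},{"hand": 1,"x": 0,"y": -0.7,"z": 0,"roll": 0},{"hand": 1,"x": 0,"y": -0.7,"z": 0,"roll": 0},{"hand": 1,"x": 0,"y": -0.7,"z": 0,"roll": 0},{"hand": 1,"x": 0,"y": -0.5,"z": 0,"roll": 0},{"hand": 1,"x": 0,"y": 0,"z": 0,"roll": 0},{"hand": 1,"x": 0,"y": 0,"z": 0,"roll": 0}])

```text
t: 23.07
ee_pos: [0.5664, 0.1923, 0.3247]
tool_rot: [1.646, 2.296, 0.474]
wrist_force: [-0.3, 0.7, 0.9]
grip_width: 0.998
finger_force: 0.0
```

```bash
python3 -c "
from h import *
go([.6078,.1987,.2314]);go([.6099,.1994,.2322])"
```

```text
23.07 [0.5664 0.1923 0.3247] tilt out 0.418 side -0.027 yaw 1.89 q [-1.76  0.07  1.38  2.01 -0.02  0.69 -0.06] F [-0.3  0.7  0.9] 0.998
units/0.04: [-0.095 -0.039  2.555] norm 0.1023
23.07 [0.5664 0.1923 0.3247] tilt out 0.418 side -0.027 yaw 1.89 q [-1.76  0.07  1.38  2.01 -0.02  0.69 -0.06] F [-0.3  0.7  0.9] 0.998
units/0.04: [-0.096  0.019  2.56 ] norm 0.1025
```

play_rows(increments=[{"hand": 1,"x": -0.05,"y": 0.01,"z": 0.5,"roll": 0},{"hand": 1,"x": -0.04,"y": 0.01,"z": 0.5,"roll": 0},{"hand": 1,"x": 0,"y": 0,"z": 0.5,"roll": 0},{"hand": 1,"x": 0,"y": 0,"z": 0.5,"roll": 0},{"hand": 1,"x": 0,"y": 0,"z": 0.45,"roll": 0},{"hand": 1,"x": 0,"y": 0,"z": 0,"roll": 0},{"hand": 0.4,"x": 0,"y": 0,"z": 0,"roll": 0},{"hand": 0.2,"x": 0,"y": 0,"z": 0,"roll": 0},{"hand": 0.2,"x": 0,"y": 0,"z": 0,"roll": 0}])

```text
t: 23.82
ee_pos: [0.6086, 0.1971, 0.2425]
tool_rot: [1.646, 2.288, 0.473]
wrist_force: [-0.6, 0.4, 0.1]
grip_width: 0.606
finger_force: 0.0
```

```bash
python3 -c "
from h import *
go([.6078,.1987,.2314]);go([.6099,.1994,.2322])"
```

```text
23.82 [0.6086 0.1971 0.2425] tilt out 0.422 side -0.033 yaw 1.886 q [-1.26  0.32  0.98  2.03 -0.42  0.53  0.29] F [-0.6  0.4  0.1] 0.606
units/0.04: [ 0.056 -0.122  0.248] norm 0.0113
23.82 [0.6086 0.1971 0.2425] tilt out 0.422 side -0.033 yaw 1.886 q [-1.26  0.32  0.98  2.03 -0.42  0.53  0.29] F [-0.6  0.4  0.1] 0.606
units/0.04: [ 0.055 -0.063  0.253] norm 0.0107
```

play_rows(increments=[{"hand": 0.25,"x": 0.05,"y": -0.06,"z": 0.12,"roll": 0},{"hand": 0.25,"x": 0,"y": 0,"z": 0.12,"roll": 0},{"hand": 0.25,"x": 0,"y": 0,"z": 0,"roll": 0},{"hand": 0.12,"x": 0,"y": 0,"z": 0,"roll": 0},{"hand": 0.06,"x": 0,"y": 0,"z": 0,"roll": 0}], force=20)

```text
t: 24.23
ee_pos: [0.6093, 0.1999, 0.232]
tool_rot: [1.645, 2.289, 0.472]
wrist_force: [-3.5, -0.2, 7.8]
grip_width: 0.532
finger_force: 8.3
```

```bash
python3 -c "
from h import *
go([.6078,.1987,.2314]);print(monitor.observe()['finger_force'])"
```

```text
24.23 [0.6093 0.1999 0.232 ] tilt out 0.421 side -0.033 yaw 1.887 q [-1.24  0.33  0.95  2.03 -0.45  0.51  0.3 ] F [-3.5 -0.2  7.8] 0.532
units/0.04: [-0.015 -0.047 -0.005] norm 0.002
8.315381838474423
```

play_rows(increments=[{"hand": 0.06,"x": 0,"y": -0.03,"z": 0,"roll": 0},{"hand": 0.06,"x": 0,"y": -0.03,"z": 0,"roll": 0},{"hand": 0.06,"x": 0,"y": 0,"z": 0,"roll": 0}])

```text
t: 24.48
ee_pos: [0.6075, 0.1992, 0.2311]
tool_rot: [1.644, 2.289, 0.473]
wrist_force: [0.7, 0.6, 4.3]
grip_width: 0.53
finger_force: 6.1
```

```bash
python3 -c "
from h import *
go([.6078,.1987,.2314]);s=monitor.observe();print(s['finger_force'],toolT(s)[:3,:3].T@s['wrist_force'])"
```

```text
24.48 [0.6075 0.1992 0.2311] tilt out 0.421 side -0.033 yaw 1.887 q [-1.24  0.33  0.95  2.04 -0.45  0.5   0.3 ] F [0.7 0.6 4.3] 0.53
units/0.04: [-0.015  0.007 -0.005] norm 0.0007
6.112779818940908 [ 0.20803137  2.5314166  -3.53228408]
```

play_rows(increments=[{"hand": 0.06,"x": 0,"y": -0.03,"z": 0,"roll": 0},{"hand": 0.06,"x": 0,"y": 0,"z": 0,"roll": 0}])

```text
t: 24.65
ee_pos: [0.6059, 0.1986, 0.23]
tool_rot: [1.645, 2.289, 0.471]
wrist_force: [1.1, 0.7, 4.2]
grip_width: 0.533
finger_force: 5.9
```

```bash
python3 -c "
from h import *
go([.6078,.1987,.2314]);s=monitor.observe();print(s['finger_force'],toolT(s)[:3,:3].T@s['wrist_force'])"
```

```text
24.65 [0.6059 0.1986 0.23  ] tilt out 0.42 side -0.033 yaw 1.887 q [-1.24  0.33  0.96  2.04 -0.45  0.5   0.3 ] F [1.1 0.7 4.2] 0.533
units/0.04: [-0.014  0.056 -0.013] norm 0.0024
5.928594125434756 [ 0.15111741  2.90039393 -3.30315392]
```

play_rows(increments=[{"hand": 0.15,"x": 0,"y": 0.02,"z": 0.02,"roll": 0},{"hand": 0.25,"x": 0,"y": 0.03,"z": 0,"roll": 0},{"hand": 1,"x": 0,"y": 0,"z": 0,"roll": 0},{"hand": 1,"x": 0,"y": 0,"z": 0,"roll": 0},{"hand": 1,"x": 0,"y": 0,"z": -0.3,"roll": 0},{"hand": 1,"x": 0,"y": 0,"z": -0.6,"roll": 0},{"hand": 1,"x": 0,"y": 0,"z": -0.6,"roll": 0},{"hand": 1,"x": 0,"y": 0,"z": -0.6,"roll": 0},{"hand": 1,"x": 0,"y": 0,"z": -0.6,"roll": 0},{"hand": 1,"x": 0,"y": 0,"z": 0,"roll": 0},{"hand": 1,"x": 0,"y": 0,"z": 0,"roll": 0}])

```text
t: 25.57
ee_pos: [0.5647, 0.1931, 0.3217]
tool_rot: [1.639, 2.297, 0.478]
wrist_force: [0.0, 0.7, -1.1]
grip_width: 0.998
finger_force: 0.0
```

```bash
python3 - <<'E'
from h import *;import cv2
st();snap("w13");T=np.load("w13.npy");g=cv2.cvtColor(cv2.imread("pics/w13.png"),cv2.COLOR_BGR2GRAY)
L=lambda P:loc(.6826,.2247,.3134,P)
print("hinge",proj(W,L([(0,.03,.08)]),T).round(1).tolist())
for q in(.42,.45,.47,.5):
    D=np.array([-np.sin(q),0,np.cos(q)]);b=np.array([0,.0008,.08])
    print(q,"P",proj(W,L((-.09*np.sin(q),.046,.08+.09*np.cos(q))),T).round(1),"tip,pivot,wtop W",[proj(W,L(b+D*k),T)[0].round(1).tolist() for k in(.135,.141,.204)])
for r in range(184,216,4): print(r,g[r,216:290:2].tolist())
for r in range(128,142,3): print(r,g[r,236:270:2].tolist())
A=np.mean([grab_frame("side").astype(float) for _ in range(3)],0).astype(np.uint8);cv2.imwrite("pics/s13.png",A[:,:,::-1])
a=cv2.cvtColor(cv2.imread("pics/s10.png"),cv2.COLOR_BGR2GRAY);b=cv2.cvtColor(cv2.imread("pics/s13.png"),cv2.COLOR_BGR2GRAY)
for n,i in(("10",a),("13",b)):
    for r in(106,108,116,118): print(n,r,i[r,178:214].tolist())
E
```

```text
25.57 [0.5647 0.1931 0.3217] tilt out 0.421 side -0.026 yaw 1.894 q [-1.75  0.06  1.36  2.02  0.01  0.67 -0.08] F [ 0.   0.7 -1.1] 0.998
25.5667 pos [0.5647 0.1931 0.3217] yaw 1.8944 zt [ 0.4088  0.1049 -0.9066] F [ 0.   0.7 -1.1] w 0.998 q [-1.75  0.06  1.36  2.02  0.01  0.67 -0.08]
hinge [[257.6, 139.4]]
0.42 P [[261.  135.7]] tip,pivot,wtop W [[261.7, 185.9], [262.0, 187.7], [266.1, 211.3]]
0.45 P [[258.6 135.7]] tip,pivot,wtop W [[257.7, 185.8], [257.7, 187.6], [258.3, 211.2]]
0.47 P [[257.  135.6]] tip,pivot,wtop W [[255.0, 185.8], [254.9, 187.5], [253.2, 211.0]]
0.5 P [[254.6 135.5]] tip,pivot,wtop W [[251.1, 185.6], [250.7, 187.3], [245.4, 210.7]]
184 [183, 189, 187, 185, 187, 183, 185, 186, 174, 101, 59, 59, 59, 96, 83, 27, 21, 30, 33, 29, 32, 24, 16, 56, 75, 58, 56, 78, 166, 182, 184, 181, 182, 182, 181, 180, 183]
188 [187, 186, 187, 185, 185, 182, 141, 50, 26, 21, 53, 66, 85, 137, 130, 27, 18, 28, 29, 29, 33, 28, 20, 54, 77, 56, 53, 45, 46, 121, 177, 183, 180, 178, 176, 178, 180]
192 [187, 186, 189, 185, 144, 48, 26, 21, 14, 15, 67, 98, 99, 134, 127, 29, 20, 28, 28, 35, 27,
[... 1937 characters left out ...]
8, 79, 94, 120, 144, 148, 153, 153, 154, 154, 153]
13 106 [210, 208, 209, 208, 209, 207, 205, 204, 196, 183, 165, 140, 111, 85, 64, 46, 35, 35, 42, 50, 50, 52, 46, 40, 39, 41, 40, 41, 39, 39, 39, 38, 40, 39, 37, 39]
13 108 [209, 209, 207, 202, 195, 184, 167, 140, 114, 87, 70, 62, 60, 54, 53, 47, 34, 26, 20, 31, 36, 36, 39, 39, 38, 43, 39, 39, 41, 41, 40, 41, 42, 40, 41, 39]
13 116 [42, 41, 42, 40, 38, 36, 35, 39, 40, 43, 38, 40, 41, 39, 40, 40, 40, 41, 42, 50, 66, 71, 72, 71, 74, 82, 100, 123, 138, 147, 152, 154, 155, 154, 155, 156]
13 118 [39, 40, 42, 40, 36, 31, 30, 32, 35, 41, 40, 41, 40, 41, 41, 41, 47, 52, 65, 72, 90, 98, 84, 75, 75, 85, 111, 139, 150, 150, 149, 151, 153, 154, 153, 154]
```

The lever now reads about 0.478 against the pointer's 0.467 or so. The clamp is seated and centred, and the gripper is clear of it. Handing in.

```bash
python3 -c "
from station import *
print(workorder.sign_off())"
```

```text
the job is handed in; nothing more can be done
None
```

The job is handed in (verdict unknown): the lever leans about 0.01 rad past the pointer (0.478 against about 0.467), and the steel clamp is on its end, pressed home while I released it, though I could not see whether the lever end still touches the pivot.

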